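# Fetch the garlic from the blocked drawer

## Task

The pepper mill, the salt shaker and the spice jar are standing in front of the little bamboo chest, so its drawer cannot be pulled out. Stand them aside on the worktop, pull the drawer right out, take the garlic bulb and put it in the middle of the small white plate; then push the drawer fully shut and stand the three back upright, each on the very spot where it stood. Leave the tomato and the peeler where they are.

Things in the scene. Friction and masses are not known exactly. Their poses are not given: they have to be found in the camera images.
- mill_mid (a point): dark brown turned wooden pepper mill with a waist and a round head, standing; 58 mm across at its widest, 160 mm high, its turned head 50 mm across from 116 to 149 mm above the foot, then a small steel knob. Point on its axis half-way up (80 mm above its foot)
- salt_mid (a point): glass salt shaker with a pale grey domed top, standing; 44 mm across its body, 34 mm across its top from 74 mm up, 90 mm high. Point on its axis half-way up (45 mm above its foot)
- spice_mid (a point): glass spice jar with a red screw cap, standing; 45 mm across, 106 mm high. Point on its axis half-way up (53 mm above its foot)
- garlic_mid (a point): whole garlic bulb, 53 mm across and 53 mm high, standing loose on the drawer floor (24 mm above the worktop) behind the drawer front, at first partly under the top of the chest; a low flat tin (26 mm high) lies behind it in the drawer and stays there. Point at its centre, 26 mm above its foot
- chest: low bamboo chest with one drawer, fixed to the worktop, 215 mm deep (its x), 260 mm wide (its y), 100 mm high; origin at the centre of its underside. Its x axis points from the drawer front to its back, so the drawer comes out along -x; its shut front face lies at x = -107 mm. A note pad lies on its top, no higher than 115 mm above the worktop
- drawer (a joint): how far the drawer is pulled out: 0 m fully shut, 0.150 m at its stop; stays where it is left (about 1 N of friction). Starts ajar. The drawer front is 258 mm wide, its top edge 92 mm above the worktop; the inside is 218 mm wide with walls 50 mm high, open above
- handle (a point): middle of the drawer's dark steel bar handle: a horizontal bar 120 mm long (along the chest's y), 11 mm thick, 35 mm in front of the drawer front and 65 mm above the worktop; two struts join it to the front 51 mm either side of the middle
- plate: small round white plate, 136 mm across, rim 14 mm high, fixed to the worktop; origin at the centre of its underside, its flat middle is about 5 mm above the worktop. Apart from the things listed here the worktop is free from 0.46 to 0.60 m ahead of the robot, from 0.4 m to its right to the chest; there things can stand aside
- tomato_mid (a point): red tomato, 69 mm across, 71 mm high with its stalk, standing on the worktop beside the plate; not to be moved. Point at its centre
- peeler_mid (a point): vegetable peeler with a black handle, 170 mm long, 25 mm wide, 17 mm thick, lying on the worktop beside the plate; not to be moved. Point at its centre; x runs along its length
Mind the look-alikes: they are no part of the job. What is meant by the part that bears mill_mid is not yellow, and is the larger of those in its own colour.

How it is judged:
By the outcome, as a careful person would: the job done as asked, in the order asked, and still so for the second after the job is handed in, with the robot touching nothing.
It also fails if it takes over 141 s, if anything falls off the work surface, if the arm or the gripper's body presses on something with over 40 N, if the wrist force passes 120 N, or if a joint passes its speed limit or range.

## Robot

A 7-joint arm with a two-finger parallel gripper is mounted at the origin on a cart in front of the work surface, level with it; the furniture and walls round the work are solid. World frame = base frame: x ahead of the robot, y to its left, z up, the work surface at z = 0. Lengths are in m, angles in rad, forces in N, time in s.
With the tool pointing down it reaches from about 0.4 to 0.85 m from the base axis. Payload 10.4 kg.
Tool frame: the origin (TCP) lies at the centre of the arm's flange, where the gripper is bolted on; the fingertips stand 182 mm ahead of it and the grasp point (between the pads) lies 164 mm ahead of it (arm.tip_reach is the distance from the TCP to the fingertips, in m); z points along the fingers, y is the line along which they close (so a half turn about z gives the same grasp; the last joint's range is limited). The gripper opens to 87 mm and grips with 3 to 60 N. Pads are 19 mm wide; open, the fingers measure 117 mm over their backs; the gripper's body (75 mm by 190 mm) begins 51 mm behind the grasp point.
Start: joints at [1.27, 0.332, -0.065, 1.46, 0.022, 1.35, -0.088], TCP at [0.171, -0.601, 0.405] pointing down, gripper open.
Joint ranges: [-2.6, 2.6], [-0.5, 2.12], [-1.47, 1.34], [0.16, 2.42], [-1.27, 4.41], [0.06, 2.06], [-2.6, 2.6]. Speed limits (rad/s): [2.22, 2.22, 2.79, 2.79, 3.14, 3.14, 3.14].

## Interface

Orientations are given as a unit quaternion [w, x, y, z].
In Python, from plant import arm gives the robot as it stands.
- The arm moves only by the tool jog_arm, never from a script. Its argument "deltas" is a list of rows, each a list of 3 entries, a list of its own where there are three numbers: the shift along the tool's x, y, z in cm, then the turn, a rotation vector about the tool's x, y, z in rad, then the opening in per cent of the stroke, from 0 (shut) to 100 (fully open). In form: [[[tx, ty, tz], [rx, ry, rz], fingers], ...]. A call has exactly 10 rows; each row is the pose to reach, as a shift and turn from the pose commanded when the call began, along the tool's axes at that moment; what a row does not reach only later rows make up. A row lasts 1/12 s, in which the tool goes at most 41.7 mm and 7.16 degrees, less where a joint would pass 70% of its speed; a pose out of reach is approached as far as the arm can. A call with a gripper value outside its range is refused whole. The fingers move at their own pace and stop on an object; "newtons" is the grip in N (left out, the last holds). Time passes only in rows, so rows that repeat a pose let the fingers close, or fill a call up. It gives the time, the measured TCP pose, the force, the opening and the grip force at its end, in the units of the state.
- arm.read_state(): the state, without advancing time (a new reading comes with each control period).
- arm.grab_frame(name): name is "scene" or "side" or "wrist"; returns a dict with "image" (480x640x3 uint8, red, green, blue), "z_map" (480x640 float32, m along the optical axis (not along the pixel's ray), 0 where there is no reading), "intrinsics" (3x3 intrinsics, pixels), "eye" and "orientation" of the camera in the world; the wrist camera has in their place "mount" (4x4, takes a point from camera to tool coordinates, whose origin is the TCP and whose axes are the flange's). Camera axes: x right, y down, z forward; pixel columns grow to the right and rows downward; lengths in m; the calibration is good to about 2 mm. The wrist camera is an equidistant fisheye: a pixel r from the principal point sees the ray r / f radians off the axis. A picture is of the moment at which its call begins: read the wrist's pose just before it.
- arm.close_job(): hands the job in; it is judged then, once.
The state is a dict: "time_s": time; "qpos": joint angles; "joint_vel": joint speeds; "effort": joint torques, N m; "position": TCP position; "tcp_rot": TCP orientation; "wrist_force": force on the tool from outside, world axes, zero at the start; "wrist_torque": the same for the moment, N m; "grip_width": finger opening in m; "grip_force": force on a finger pad.
Only numpy, scipy, OpenCV 4.12 (cv2) and the standard library are available. Lean on these libraries where they do the work, as an engineer would, in place of code of your own. Each camera call takes 0.05 s, during which the arm holds its last target. There are 200 camera calls.

## Working session

There is one attempt and no reset: what is moved stays moved. The work goes in short steps, Python scripts to look and compute and a tool call to move; the robot and the scene stay as the last step left them, time stands still between calls to the robot, and variables do not carry over. Pictures are saved under pics/ and viewed, at most 14 in all, crops included, and the job is handed in when it is done.

Besides the shell and the picture viewer there is one more tool, called as name([rows], argument=value, ...), one row to a line, values as JSON. jog_arm: Moves the arm, as the interface text tells. Its arguments: {"type":"object","properties":{"deltas":{"type":"array"},"newtons":{"type":"number"}},"required":["deltas"]}

```bash
ls; mkdir -p pics; python3 - <<'E'
from plant import arm
import cv2,numpy as np
s=arm.read_state()
print({k:(np.round(v,3).tolist()) for k,v in s.items()}, arm.tip_reach)
for n in ("scene","side"):
    f=arm.grab_frame(n)
    cv2.imwrite(f"pics/{n}0.png",f["image"][:,:,::-1])
    np.savez(f"{n}0.npz",**f)
    print(n,f["intrinsics"],f["eye"],f["orientation"])
E
```

```text
pics
{'time_s': 0.0, 'qpos': [1.27, 0.333, -0.065, 1.461, 0.022, 1.35, -0.089], 'joint_vel': [-0.003, 0.0, 0.001, -0.001, 0.002, 0.001, -0.001], 'effort': [0.001, -62.324, 0.026, -38.989, -0.061, 0.04, 0.0], 'position': [0.171, -0.601, 0.404], 'tcp_rot': [-0.001, 0.99, 0.138, -0.0], 'wrist_force': [0.088, 0.73, 0.886], 'wrist_torque': [-0.012, -0.052, 0.008], 'grip_force': 0.0, 'grip_width': 0.087} 0.1822
scene [[481.35946172   0.         312.12092434]
 [  0.         481.35946172 240.76118826]
 [  0.           0.           1.        ]] [0.13174605 0.59583179 0.74807226] [ 0.12084774 -0.2559783   0.88206732 -0.37660082]
side [[517.29873665   0.         320.55142825]
 [  0.         517.29873665 244.29372592]
 [  0.           0.           1.        ]] [ 0.08682078 -1.20125541  0.65861813] [-0.52965412  0.82707977 -0.16256187  0.09475869]
```

View pics/scene0.png

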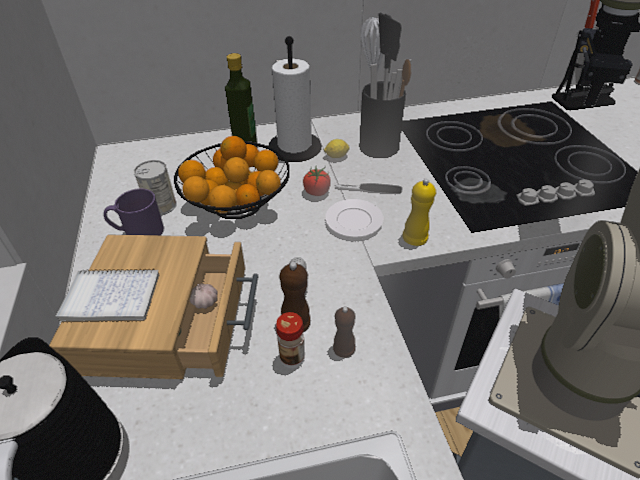

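View pics/side0.png

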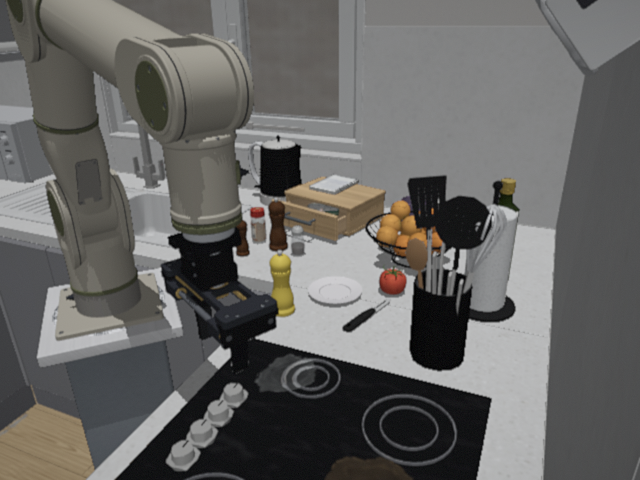

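The scene picture shows the chest at left (150,300) with the garlic at (204,297) in the drawer, which is ajar. The big brown mill is at (295,295) with the salt behind it at (298,268), and the spice jar is at (290,340). The look-alikes are a small brown mill at (345,330) and a yellow mill at (418,212). The plate is at (354,218), the tomato at (316,183) and the peeler at (370,187). Next I'll merge the two depth maps into a top view.

```bash
cat > h.py <<'E'
import numpy as np,cv2
from scipy.spatial.transform import Rotation as R
from scipy.optimize import least_squares
def rot(q): return R.from_quat([q[1],q[2],q[3],q[0]]).as_matrix()
def cloud(f):
    z=f["z_map"];K=f["intrinsics"];v,u=np.mgrid[:480,:640]
    p=np.stack([(u-K[0,2])/K[0,0]*z,(v-K[1,2])/K[1,1]*z,z],-1)
    P=p@rot(f["orientation"]).T+f["eye"]; P[z==0]=np.nan
    return P
def proj(f,X):
    p=(np.atleast_2d(X)-f["eye"])@rot(f["orientation"]);K=f["intrinsics"]
    return np.c_[p[:,0]/p[:,2]*K[0,0]+K[0,2],p[:,1]/p[:,2]*K[1,1]+K[1,2]]
def circ(xy,r=None,c0=None):
    c0=xy.mean(0) if c0 is None else c0
    if r: s=least_squares(lambda c:np.hypot(*(xy-c).T)-r,c0,loss='soft_l1',f_scale=.002); return s.x,np.median(abs(s.fun))
    s=least_squares(lambda c:np.hypot(*(xy-c[:2]).T)-c[2],[*c0,.02],loss='soft_l1',f_scale=.002); return s.x,np.median(abs(s.fun))
E
python3 - <<'E'
from h import *
# top view: x 0.3..1.0 , y -0.6..0.5 ; 1.25mm/px -> img rows = x down from far, cols y left=+
S=700
H=np.zeros((560,800,3),np.uint8);Z=np.zeros((560,800))
for n in("scene","side"):
    f=np.load(n+"0.npz");P=cloud(f).reshape(-1,3);C=f["image"].reshape(-1,3)
    ok=np.isfinite(P[:,0])&(P[:,2]<.25)&(P[:,2]>-.02);P=P[ok];C=C[ok]
    r=((1.0-P[:,0])*S).astype(int);c=((.6-P[:,1])*S).astype(int)
    k=(r>=0)&(r<560)&(c>=0)&(c<800)
    for a,b,z,col in zip(r[k],c[k],P[k,2],C[k]):
        if z>Z[a,b] : Z[a,b]=z;H[a,b]=col
        elif not H[a,b].any():H[a,b]=col
for i in range(0,800,70): cv2.putText(H,f"{.6-i/S:.1f}",(i,555),0,.4,(255,0,255));cv2.line(H,(i,0),(i,560),(90,0,90),1)
for i in range(0,560,70): cv2.putText(H,f"{1-i/S:.1f}",(0,i+10),0,.4,(255,0,255));cv2.line(H,(0,i),(800,i),(90,0,90),1)
cv2.imwrite("pics/top.png",H[:,:,::-1])
E
```

```text
(no output)
```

View pics/top.png

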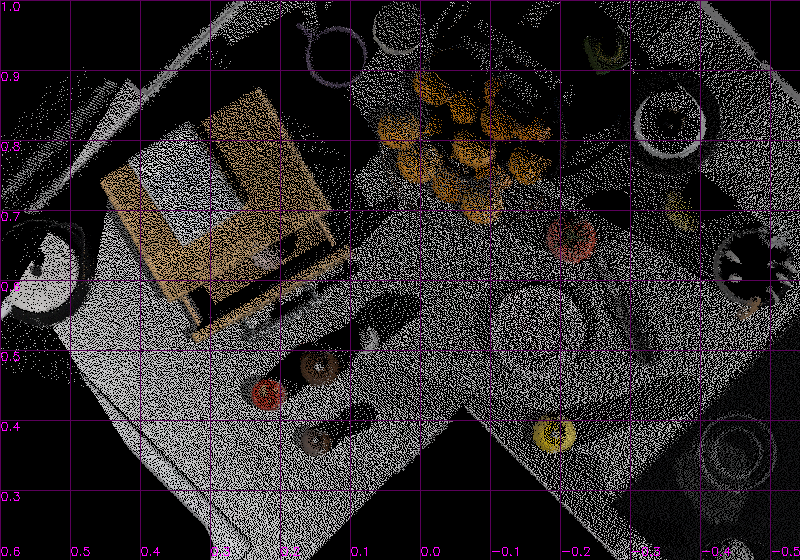

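The top view gives rough positions (x, y): mill (.477,.145), spice (.437,.219), salt (.52,.065), plate (.54,-.17), tomato (.657,-.215), peeler about (.56,-.29). Next are the precise fits.

```bash
python3 - <<'E'
from h import *
P=[];C=[];W=[]
for i,n in enumerate(("scene","side")):
    f=np.load(n+"0.npz");p=cloud(f).reshape(-1,3);ok=np.isfinite(p[:,0]);P.append(p[ok]);C.append(f["image"].reshape(-1,3)[ok]);W+= [i]*ok.sum()
P=np.vstack(P);C=np.vstack(C).astype(int);W=np.array(W)
flat=(abs(P[:,2])<.02)&(C.min(1)>150)&(P[:,0]>.35)&(P[:,0]<.7)&(abs(P[:,1])<.35)
for i in(0,1): print("table z",i,np.round(np.median(P[flat&(W==i),2]),4))
def sel(c,r,z0,z1): return (np.hypot(*(P[:,:2]-c).T)<r)&(P[:,2]>z0)&(P[:,2]<z1)
for nm,c,bands in(("mill",(.477,.145),((.12,.146,.025),(.15,.165,None),(.005,.03,None))),("spice",(.437,.219),((.085,.1,.0225),(.07,.1,None),(.01,.06,.0225),(.1,.12,None))),("salt",(.52,.065),((.076,.085,None),(.01,.07,.022),(.03,.1,None))),("tomato",(.657,-.215),((.02,.05,.034),)),("yellow",(.38,-.19),((.1,.14,None),)),("smallmill",(.37,.148),((.03,.1,None),))):
  for z0,z1,r in bands:
   for i in(0,1,2):
    s=sel(c,.04,z0,z1)&((W==i)|(i==2))
    if s.sum()<15: continue
    o,e=circ(P[s,:2],r); print(nm,z0,z1,("scene","side","both")[i],s.sum(),np.round(o,4),np.round(e,4),"mean",P[s,:2].mean(0).round(4),"ztop",P[sel(c,.04,0,.3)][:,2].max().round(3))
# chest
for i in(0,1,2):
  s=(P[:,0]>.5)&(P[:,1]>.08)&(P[:,1]<.5)&(P[:,0]<.9)&(P[:,2]>.097)&(P[:,2]<.106)&((W==i)|(i==2))&(C[:,0]-C[:,2]>30)
  q=P[s,:2]; im=np.zeros((600,600),np.uint8)
  rc=cv2.minAreaRect(((q-[.4,0])*1000).astype(np.float32)); print("chest",i,len(q),np.round(rc[0],1),np.round(rc[1],1),rc[2])
# plate rim
s=(np.hypot(*(P[:,:2]-[.54,-.17]).T)<.085)&(P[:,2]>.009)&(P[:,2]<.018)
for i in(0,1): print("plate",i,circ(P[s&(W==i),:2],.066))
pk=(P[:,0]>.45)&(P[:,0]<.68)&(P[:,1]>-.36)&(P[:,1]<-.24)&(P[:,2]>.008)&(P[:,2]<.025);print("peeler",cv2.minAreaRect(((P[pk,:2])*1000).astype(np.float32)))
E
```

```text
table z 0 0.0013
table z 1 0.0008
mill 0.12 0.146 scene 403 [0.4784 0.1426] 0.002 mean [0.4679 0.1562] ztop 0.163
mill 0.12 0.146 side 149 [0.4758 0.1478] 0.0023 mean [0.4701 0.1289] ztop 0.163
mill 0.12 0.146 both 552 [0.4785 0.1438] 0.0022 mean [0.4685 0.1489] ztop 0.163
mill 0.15 0.165 scene 59 [0.4765 0.145  0.005 ] 0.0011 mean [0.4754 0.1464] ztop 0.163
mill 0.15 0.165 side 16 [0.475  0.1425 0.005 ] 0.0011 mean [0.4743 0.1395] ztop 0.163
mill 0.15 0.165 both 75 [0.4767 0.1439 0.0056] 0.0012 mean [0.4752 0.1449] ztop 0.163
mill 0.005 0.03 scene 74 [0.478  0.1474 0.0281] 0.0012 mean [0.4512 0.1473] ztop 0.163
mill 0.005 0.03 side 145 [0.4758 0.1481 0.0272] 0.0019 mean [0.4695 0.1274] ztop 0.163
mill 0.005 0.03 both 219 [0.4758 0.147  0.0262] 0.0016 mean [0.4633 0.1341] ztop 0.163
spice 0.085 0.1 scene 142 [0.4374 0.2165] 0.0006 mean [0.4268 0.2301] ztop 0.111
spice 0.085 0.1 side 69 [0.4361 0.2178] 0.0016 mean [0.4318 0.2008] ztop 0.111
spice 0.085 0.1 both 211 [0.4373 0.2167] 0.0008 mean [0.4284 0.2205] ztop 0.111
spice 0.07 0.1 scene 288 [0.4375 0.2165 0.0223] 0.0006 mean [0.426
[... 1901 characters left out ...]
mill 0.03 0.1 scene 526 [0.3705 0.148  0.0163] 0.0012 mean [0.3646 0.1588] ztop 0.115
smallmill 0.03 0.1 side 179 [0.3669 0.1491 0.0163] 0.0019 mean [0.3702 0.1355] ztop 0.115
smallmill 0.03 0.1 both 705 [0.3697 0.1487 0.0156] 0.0014 mean [0.3661 0.1529] ztop 0.115
chest 0 8938 [321.9 292.9] [204.7 269.9] 30.108638763427734
chest 1 1253 [319.  289.3] [211.6 274. ] 31.190082550048828
chest 2 10191 [319.8 289.6] [212.6 273.5] 30.333740234375
plate 0 (array([ 0.52484144, -0.16510849]), np.float64(0.01043179205246764))
plate 1 (array([ 0.52260109, -0.17093725]), np.float64(0.008921953688663255))
peeler ((575.547607421875, -280.783203125), (220.90283203125, 28.780914306640625), 26.37305450439453)
```

```bash
cat >> h.py <<'E'
def W(x,y,z,yaw): # grasp-point xyz, yaw deg of tool x, tool pointing down
    a=np.radians(yaw); Rm=np.array([[np.cos(a),np.sin(a),0],[np.sin(a),-np.cos(a),0],[0,0,-1]])
    return np.array([x,y,z+.164]),Rm
def chain(calls,start=None):
    """calls: list of lists of (x,y,z,yaw); prints per call the rows from the pose at its start"""
    if start is None:
        from plant import arm
        s=arm.read_state(); p0,R0=np.array(s["position"]),rot(s["tcp_rot"])
        e=R.from_matrix(R0).as_quat(); print("t",round(s["time_s"],1),"grasp pt",np.round(p0+R0[:,2]*.164,4),"yaw",np.degrees(np.arctan2(R0[1,0],R0[0,0])).round(1),"q7",round(s["qpos"][6],2),"w",round(s["grip_width"],4),"F",np.round(s["wrist_force"],1),"gf",round(s["grip_force"],1))
    else: p0,R0=W(*start)
    for c in calls:
        print("call:")
        for w in c:
            p,Rm=W(*w); d=np.round(R0.T@(p-p0)*100,1); r=np.round(R.from_matrix(R0.T@Rm).as_rotvec(),2)
            print("  ",[d.tolist(),r.tolist()],w)
        p0=p0+R0@d/100; R0=R0@R.from_rotvec(r).as_matrix()
E
python3 - <<'E'
from h import *
ca=np.radians(30);X=np.array([np.cos(ca),np.sin(ca)]);Y=np.array([-X[1],X[0]]);c0=np.array([.72,.29])
for n in("scene","side"):
    f=np.load(n+"0.npz");P=cloud(f).reshape(-1,3);C=f["image"].reshape(-1,3).astype(int)
    k=np.isfinite(P[:,0])&(np.hypot(*(P[:,:2]-c0).T)<.4);P=P[k];C=C[k]
    x=(P[:,:2]-c0)@X;y=(P[:,:2]-c0)@Y;z=P[:,2]
    bam=(C[:,0]-C[:,2]>30)
    # yaw from front rim of chest top & sides; drawer front top edge
    df=(z>.08)&(z<.095)&(x<-.125)&(x>-.26)&bam&(abs(y)<.14)
    print(n,"drawer front x pct",np.percentile(x[df],[2,50,98]).round(4),"y",np.percentile(y[df],[1,99]).round(4),"slope",np.degrees(np.polyfit(y[df],x[df],1)[0]).round(2))
    h=(z>.055)&(z<.08)&(x<-.18)&(x>-.26)&(C.max(1)<110)&(abs(y)<.1)
    if h.sum()>10: print(" handle",h.sum(),np.percentile(x[h],[5,50,95]).round(4),"y",np.percentile(y[h],[1,99]).round(4),"slope",np.degrees(np.polyfit(y[h],x[h],1)[0]).round(2),z[h].max())
    t=(z>.096)&(z<.106)&(x>-.15)
    print(" top x",np.percentile(x[t],[.5,99.5]).round(4),"y",np.percentile(y[t],[.5,99.5]).round(4))
    # chest top edge lines
    for lab,s in(("front",t&(abs(y)<.1)),):
        b=np.digitize(y[s],np.linspace(-.1,.1,21)); e=[(y[s][b==i].mean(),np.percentile(x[s][b==i],1)) for i in range(1,21) if (b==i).sum()>20]
        e=np.array(e);print(" front edge",len(e),np.degrees(np.polyfit(e[:,0],e[:,1],1)[0]).round(2),np.median(e[:,1]).round(4))
    g=(z>.04)&(z<.085)&(x<-.1)&(x>-.19)&(abs(y)<.08)&(C.max(1)-C.min(1)<45)&(C.min(1)>90)
    if g.sum()>20: print(" garlic",g.sum(),"mean",x[g].mean().round(4),y[g].mean().round(4),"range",np.percentile(x[g],[2,98]).round(3),np.percentile(y[g],[2,98]).round(3),z[g].max())
    pl=np.isfinite(z)
f=np.load("scene0.npz");P=cloud(f);k=np.hypot(P[...,0]-.54,P[...,1]+.17)<.1
m=((P[...,2]>.0095)&(P[...,2]<.02)&k);q=P[m][:,:2];o=circ(q);print("plate free",o,len(q));print(np.percentile(q,[1,99],axis=0))
chain([[(.477,.144,.30,30)]])
E
```

```text
scene drawer front x pct [-0.1679 -0.1617 -0.1533] y [-0.1221  0.1295] slope -0.1
 handle 398 [-0.2076 -0.202  -0.1841] y [-0.0574  0.065 ] slope -0.74 0.07797099463207213
 top x [-0.1347  0.2387] y [-0.3464  0.3279]
 front edge 20 -0.21 -0.0983
 garlic 350 mean -0.1171 -0.0159 range [-0.186 -0.101] [-0.047  0.001] 0.0789631007643109
side drawer front x pct [-0.1734 -0.167  -0.1563] y [-0.1268  0.1067] slope -0.16
 handle 116 [-0.2119 -0.2066 -0.1859] y [-0.0627  0.0503] slope 0.79 0.0747906031445239
 top x [-0.1477  0.2595] y [-0.3683  0.3802]
 front edge 20 -0.49 -0.1008
plate free (array([ 0.52617846, -0.16801476,  0.05603942]), np.float64(0.006201940613851625)) 1051
[[ 0.46194628 -0.23249752]
 [ 0.59112182 -0.10352006]]
t 0.1 grasp pt [ 0.1713 -0.6007  0.24  ] yaw 15.9 q7 -0.09 w 0.0872 F [ 0. -0. -0.] gf 0.0
call:
   [[49.8, -63.3, -5.9], [-0.0, -0.0, -0.25]] (0.477, 0.144, 0.3, 30)
```

```bash
python3 - <<'E'
from h import *
chain([[(.44,-.2,.28,30)],[(.477,.144,.28,30)]])
E
```

```text
t 0.1 grasp pt [ 0.1713 -0.6007  0.24  ] yaw 15.9 q7 -0.09 w 0.0872 F [ 0. -0. -0.] gf 0.0
call:
   [[36.8, -31.2, -4.0], [-0.0, -0.0, -0.25]] (0.44, -0.2, 0.28, 30)
call:
   [[20.6, -27.8, 0.1], [-0.0, -0.0, 0.0]] (0.477, 0.144, 0.28, 30)
```

jog_arm([
  [[3.0,-2.5,-0.4],[0,0,-0.03],100],
  [[6.0,-5.0,-0.8],[0,0,-0.06],100],
  [[9.0,-7.5,-1.2],[0,0,-0.09],100],
  [[12.0,-10.0,-1.6],[0,0,-0.12],100],
  [[15.0,-12.5,-2.0],[0,0,-0.15],100],
  [[18.0,-15.0,-2.4],[0,0,-0.18],100],
  [[21.0,-17.5,-2.8],[0,0,-0.21],100],
  [[24.0,-20.0,-3.2],[0,0,-0.25],100],
  [[27.0,-22.5,-3.6],[0,0,-0.25],100],
  [[30.0,-25.0,-4.0],[0,0,-0.25],100],
], newtons=20)

```text
time_s: 0.93
position: [0.3919, -0.2765, 0.4448]
tcp_rot: [0.0, 0.965, 0.261, -0.0]
wrist_force: [0.9, -0.4, -1.3]
grip_width: 0.0869
grip_force: 0.0
```

```bash
python3 - <<'E'
from h import *
chain([[(.477,.144,.28,30)]])
E
```

```text
t 0.9 grasp pt [ 0.3919 -0.2765  0.2808] yaw 30.2 q7 -0.52 w 0.0869 F [ 0.9 -0.4 -1.3] gf 0.0
call:
   [[28.5, -32.0, 0.1], [0.0, 0.0, 0.0]] (0.477, 0.144, 0.28, 30)
```

jog_arm([
  [[2.7,-3.03,0],[0,0,0],100],
  [[5.4,-6.06,0],[0,0,0],100],
  [[8.1,-9.09,0],[0,0,0],100],
  [[10.8,-12.1,0],[0,0,0],100],
  [[13.5,-15.2,0],[0,0,0],100],
  [[16.2,-18.2,0],[0,0,0],100],
  [[18.9,-21.2,0],[0,0,0],100],
  [[21.6,-24.2,0],[0,0,0],100],
  [[24.3,-27.3,0],[0,0,0],100],
  [[27.0,-30.3,0],[0,0,0],100],
])

```text
time_s: 1.77
position: [0.4717, 0.1214, 0.4449]
tcp_rot: [0.0, 0.965, 0.261, 0.0]
wrist_force: [0.5, -0.9, -0.6]
grip_width: 0.0872
grip_force: 0.0
```

```bash
cat >> h.py <<'E'
def wrist():
    from plant import arm
    s=arm.read_state(); f=arm.grab_frame("wrist"); Rm=rot(s["tcp_rot"]);p=np.array(s["position"])
    K=f["intrinsics"];v,u=np.mgrid[:480,:640];a=(u-K[0,2])/K[0,0];b=(v-K[1,2])/K[1,1];th=np.hypot(a,b)
    d=np.stack([a/np.maximum(th,1e-9)*np.sin(th),b/np.maximum(th,1e-9)*np.sin(th),np.cos(th)],-1)
    z=f["z_map"];M=f["mount"]; c=d/np.maximum(d[...,2:],.05)*z[...,None]
    P=(c@M[:3,:3].T+M[:3,3])@Rm.T+p; P[z==0]=np.nan
    o=Rm@M[:3,3]+p; rays=d@M[:3,:3].T@Rm.T
    return f,P,o,rays
E
python3 - <<'E'
from h import *
f,P,o,rays=wrist()
cv2.imwrite("pics/w1.png",f["image"][:,:,::-1]); np.savez("w1.npz",image=f["image"],P=P,o=o,rays=rays)
def sel(c,r,z0,z1): return (np.hypot(P[...,0]-c[0],P[...,1]-c[1])<r)&(P[...,2]>z0)&(P[...,2]<z1)
for nm,c,r,z0,z1 in(("mill",(.477,.144),.04,.15,.17),("mill",(.477,.144),.04,.115,.145),("spice",(.437,.217),.035,.09,.12),("salt",(.515,.08),.035,.07,.1),("salt",(.515,.08),.035,.01,.06)):
    m=sel(c,r,z0,z1); q=P[m]
    if len(q)>20: print(nm,len(q),"mean",q.mean(0).round(4),circ(q[:,:2])[0].round(4),"box mid",(np.percentile(q,[2,98],axis=0).mean(0)).round(4))
k=sel((.5,.1),.25,-.02,.02); print("table",np.nanmedian(P[k][:,2]))
chain([[(.477,.144,.28,30)]])
E
```

```text
mill 201 mean [0.4771 0.1454 0.1579] [0.4769 0.1453 0.004 ] box mid [0.4768 0.1452 0.1567]
mill 1717 mean [0.4811 0.1472 0.139 ] [0.4769 0.1459 0.0203] box mid [0.4777 0.1463 0.1373]
spice 1913 mean [0.4396 0.2166 0.1043] [0.4393 0.2166 0.0161] box mid [0.4385 0.2169 0.0997]
salt 991 mean [0.5164 0.0836 0.0841] [0.5162 0.083  0.0116] box mid [0.5159 0.0826 0.0817]
salt 546 mean [0.5196 0.096  0.0425] [0.5158 0.0831 0.0192] box mid [0.5165 0.0914 0.0374]
table -0.0006216618970424359
t 1.8 grasp pt [0.4717 0.1294 0.2811] yaw 30.6 q7 -1.43 w 0.0869 F [-4.9  4.6 -1.1] gf 0.0
call:
   [[1.3, -1.0, 0.1], [-0.0, -0.0, 0.01]] (0.477, 0.144, 0.28, 30)
```

View pics/w1.png

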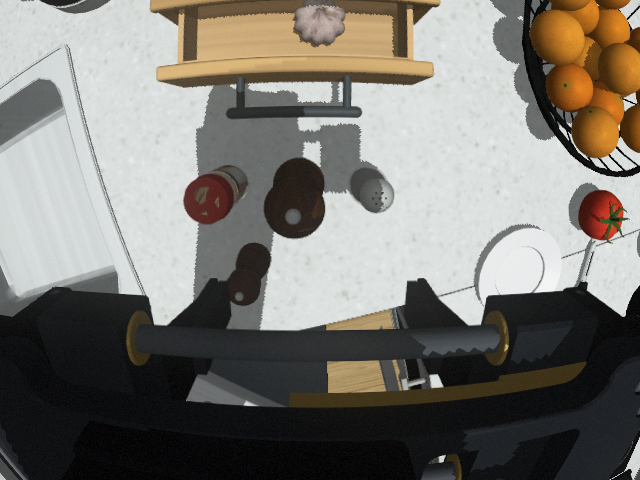

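The wrist view shows the mill (293,213), the salt (373,190) and the spice jar (209,198) in a row in front of the drawer handle (294,112). The garlic is at (318,25), behind the drawer front. I'll descend on the mill.

jog_arm([
  [[1.7,-2.0,0],[0,0,-0.01],100],
  [[1.7,-2.0,2],[0,0,-0.01],100],
  [[1.7,-2.0,5],[0,0,-0.01],100],
  [[1.7,-2.0,8],[0,0,-0.01],100],
  [[1.7,-2.0,11],[0,0,-0.01],100],
  [[1.7,-2.0,13],[0,0,-0.01],100],
  [[1.7,-2.0,14.3],[0,0,-0.01],100],
  [[1.7,-2.0,14.8],[0,0,-0.01],100],
  [[1.7,-2.0,14.8],[0,0,-0.01],100],
  [[1.7,-2.0,14.8],[0,0,-0.01],100],
])

```text
time_s: 2.65
position: [0.477, 0.1454, 0.2976]
tcp_rot: [-0.0, 0.964, 0.266, 0.001]
wrist_force: [0.2, 0.0, -0.1]
grip_width: 0.0871
grip_force: 0.0
```

```bash
python3 - <<'E'
from h import *
f,P,o,rays=wrist()
m=(np.hypot(P[...,0]-.477,P[...,1]-.145)<.04)&(P[...,2]>.15)&(P[...,2]<.175); print("knob",P[m].mean(0).round(4),m.sum())
chain([[(.477,.1455,.133,30)]])
E
```

```text
knob [0.4727 0.1433 0.1586] 23
t 2.7 grasp pt [0.4774 0.1455 0.134 ] yaw 30.8 q7 -1.59 w 0.0872 F [0.5 0.  0.5] gf 0.0
call:
   [[-0.0, -0.0, 0.1], [0.0, -0.0, 0.01]] (0.477, 0.1455, 0.133, 30)
```

jog_arm([
  [[0,0,0],[0,0,0],0],
  [[0,0,0],[0,0,0],0],
  [[0,0,0],[0,0,0],0],
  [[0,0,0],[0,0,0],0],
  [[0,0,0],[0,0,0],0],
  [[0,0,0],[0,0,0],0],
  [[0,0,0],[0,0,0],0],
  [[0,0,-0.5],[0,0,0],0],
  [[0,0,-1.5],[0,0,0],0],
  [[0,0,-1.5],[0,0,0],0],
], newtons=25)

```text
time_s: 3.53
position: [0.477, 0.1456, 0.3136]
tcp_rot: [0.0, 0.964, 0.266, 0.001]
wrist_force: [0.6, 0.5, -1.2]
grip_width: 0.0468
grip_force: 25.0
```

```bash
python3 - <<'E'
from h import *
chain([[(.477,.1455,.26,30)],[(.59,-.05,.26,30)],[(.59,-.05,.136,30)]])
E
```

```text
t 3.5 grasp pt [0.4774 0.1456 0.1496] yaw 30.8 q7 -1.57 w 0.0468 F [ 0.6  0.5 -1.2] gf 25.0
call:
   [[0.0, 0.0, -11.0], [0.0, -0.0, 0.01]] (0.477, 0.1455, 0.26, 30)
call:
   [[-0.1, 22.6, -0.0], [0.0, -0.0, 0.0]] (0.59, -0.05, 0.26, 30)
call:
   [[0.0, -0.0, 12.4], [0.0, -0.0, 0.0]] (0.59, -0.05, 0.136, 30)
```

jog_arm([
  [[0,0,-2],[0,0,0],0],
  [[0,0,-5],[0,0,0],0],
  [[0,0,-8.5],[0,0,0],0],
  [[0,1.5,-11],[0,0,0],0],
  [[0,4.5,-11],[0,0,0],0],
  [[0,8,-11],[0,0,0],0],
  [[0,11.5,-11],[0,0,0],0],
  [[0,15,-11],[0,0,0],0],
  [[0,18,-11],[0,0,0],0],
  [[0,20.5,-11],[0,0,0],0],
])

```text
time_s: 4.37
position: [0.5825, -0.0336, 0.4217]
tcp_rot: [0.0, 0.964, 0.265, -0.0]
wrist_force: [0.1, 0.4, -2.3]
grip_width: 0.0468
grip_force: 25.0
```

jog_arm([
  [[0,1.5,0],[0,0,0],0],
  [[0,2.1,1],[0,0,0],0],
  [[0,2.1,3.5],[0,0,0],0],
  [[0,2.1,6.5],[0,0,0],0],
  [[0,2.1,9.0],[0,0,0],0],
  [[0,2.1,11],[0,0,0],0],
  [[0,2.1,12],[0,0,0],0],
  [[0,2.1,12.3],[0,0,0],0],
  [[0,2.1,12.4],[0,0,0],0],
  [[0,2.1,12.4],[0,0,0],0],
])

```text
time_s: 5.2
position: [0.5927, -0.0483, 0.2988]
tcp_rot: [0.0, 0.964, 0.266, 0.001]
wrist_force: [-1.2, -0.1, -2.1]
grip_width: 0.0468
grip_force: 25.0
```

```bash
python3 - <<'E'
from h import *
chain([[(.59,-.05,.23,30)],[(.516,.083,.16,30)],[(.516,.083,.06,30)]])
E
```

```text
t 5.2 grasp pt [ 0.5929 -0.0483  0.1348] yaw 30.8 q7 -1.25 w 0.0468 F [-1.2 -0.1 -2.1] gf 25.0
call:
   [[-0.3, 0.0, -9.5], [0.0, -0.0, 0.01]] (0.59, -0.05, 0.23, 30)
call:
   [[0.3, -15.2, 7.0], [0.0, -0.0, 0.0]] (0.516, 0.083, 0.16, 30)
call:
   [[-0.0, -0.0, 10.0], [0.0, -0.0, 0.0]] (0.516, 0.083, 0.06, 30)
```

jog_arm([
  [[0,0,0],[0,0,0],100],
  [[0,0,0],[0,0,0],100],
  [[0,0,0],[0,0,0],100],
  [[0,0,0],[0,0,0],100],
  [[0,0,-1.5],[0,0,0],100],
  [[0,0,-5],[0,0,0],100],
  [[0,0,-8.5],[0,0,0],100],
  [[0,-2,-9],[0,0,0],100],
  [[0,-6,-9],[0,0,0],100],
  [[0,-10,-8],[0,0,0],100],
])

```text
time_s: 6.03
position: [0.5414, 0.0374, 0.3801]
tcp_rot: [0.001, 0.964, 0.264, 0.002]
wrist_force: [0.8, 2.1, -0.3]
grip_width: 0.0864
grip_force: 0.0
```

jog_arm([
  [[0,-3,1],[0,0,0],100],
  [[0,-4.7,3],[0,0,0],100],
  [[0,-5.2,6],[0,0,0],100],
  [[0,-5.2,9],[0,0,0],100],
  [[0,-5.2,12],[0,0,0],100],
  [[0,-5.2,14],[0,0,0],100],
  [[0,-5.2,15],[0,0,0],100],
  [[0,-5.2,15.5],[0,0,0],100],
  [[0,-5.2,15.5],[0,0,0],100],
  [[0,-5.2,15.5],[0,0,0],100],
])

```text
time_s: 6.87
position: [0.5151, 0.0819, 0.2239]
tcp_rot: [0.0, 0.964, 0.266, 0.001]
wrist_force: [1.0, -0.3, 1.2]
grip_width: 0.0873
grip_force: 0.0
```

```bash
python3 - <<'E'
from h import *
from plant import arm
f,P,o,rays=wrist()
cv2.imwrite("pics/w2.png",f["image"][:,:,::-1])
for n in("side",):
    g=arm.grab_frame(n);Q=cloud(g);cv2.imwrite("pics/s2.png",g["image"][100:400,150:550,::-1])
    m=(np.hypot(Q[...,0]-.59,Q[...,1]+.05)<.05)&(Q[...,2]>.15)&(Q[...,2]<.175);print("mill knob",Q[m].mean(0).round(4))
chain([[(.516,.083,.06,30)]])
E
```

```text
mill knob [ 0.5898 -0.0528  0.1557]
t 7.0 grasp pt [0.5155 0.0818 0.0601] yaw 30.8 q7 -1.53 w 0.087 F [-0.4  0.2 -0.6] gf 0.0
call:
   [[0.1, -0.1, 0.0], [0.0, -0.0, 0.01]] (0.516, 0.083, 0.06, 30)
```

View pics/w2.png

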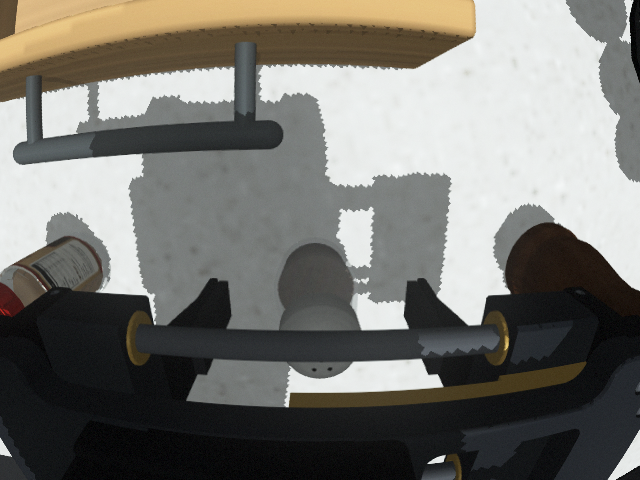

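The wrist view shows the salt (318,310) centred between the open fingers, with the spice jar standing at left (50,275) and the moved mill standing at right (560,260).

jog_arm([
  [[0,0,0],[0,0,0],0],
  [[0,0,0],[0,0,0],0],
  [[0,0,0],[0,0,0],0],
  [[0,0,0],[0,0,0],0],
  [[0,0,0],[0,0,0],0],
  [[0,0,0],[0,0,0],0],
  [[0,0,0],[0,0,0],0],
  [[0,0,-0.5],[0,0,0],0],
  [[0,0,-2],[0,0,0],0],
  [[0,0,-4],[0,0,0],0],
], newtons=20)

```text
time_s: 7.8
position: [0.5139, 0.0815, 0.2622]
tcp_rot: [-0.0, 0.964, 0.266, -0.001]
wrist_force: [0.6, 0.4, -1.1]
grip_width: 0.0332
grip_force: 20.0
```

jog_arm([
  [[-2,0.5,0],[0,0,0],0],
  [[-5,2,0],[0,0,0],0],
  [[-7.5,5,0],[0,0,0],0],
  [[-8.5,8,0],[0,0,0],0],
  [[-8.5,10.5,0],[0,0,0],0],
  [[-8.5,12.0,0.5],[0,0,0],0],
  [[-8.5,12.3,2.0],[0,0,0],0],
  [[-8.5,12.3,3.3],[0,0,0],0],
  [[-8.5,12.3,3.8],[0,0,0],0],
  [[-8.5,12.3,3.9],[0,0,0],0],
])

```text
time_s: 8.63
position: [0.5073, -0.068, 0.2272]
tcp_rot: [0.002, 0.964, 0.265, 0.003]
wrist_force: [-1.9, -2.2, 31.8]
grip_width: 0.0364
grip_force: 22.2
```

```bash
python3 - <<'E'
from h import *
chain([[(.505,-.067,.061,30.8)],[(.505,-.067,.16,30.8)],[(.438,.217,.16,30.8)],[(.438,.217,.07,30.8)]])
E
```

```text
t 8.6 grasp pt [ 0.5086 -0.0684  0.0632] yaw 30.8 q7 -1.21 w 0.0364 F [-1.9 -2.2 31.8] gf 22.2
call:
   [[-0.1, -0.2, 0.2], [0.01, -0.01, -0.0]] (0.505, -0.067, 0.061, 30.8)
call:
   [[-0.1, -0.0, -9.9], [-0.0, 0.0, -0.0]] (0.505, -0.067, 0.16, 30.8)
call:
   [[8.8, -27.9, 0.1], [-0.0, 0.0, -0.0]] (0.438, 0.217, 0.16, 30.8)
call:
   [[0.0, 0.1, 9.0], [-0.0, 0.0, -0.0]] (0.438, 0.217, 0.07, 30.8)
```

The upward push of 31.8 N and the narrow width (33 to 36 mm) suggest the salt shifted in the grip. I'll look before releasing.

```bash
python3 - <<'E'
from h import *
from plant import arm
f,P,o,rays=wrist()
g=arm.grab_frame("side");h=arm.grab_frame("scene")
a=cv2.resize(g["image"][170:330,200:420],None,fx=1.82,fy=1.82); b=cv2.resize(h["image"][180:380,240:460],None,fx=1.82,fy=1.45)
c=f["image"][180:480,120:520]
H=600;I=np.zeros((600,800,3),np.uint8);I[:a.shape[0],:400]=a[:,:400];I[:b.shape[0],400:]=b[:290,:400];I[300:600,:400]=c
cv2.imwrite("pics/c3.png",I[:,:,::-1])
E
```

```text
(no output)
```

View pics/c3.png

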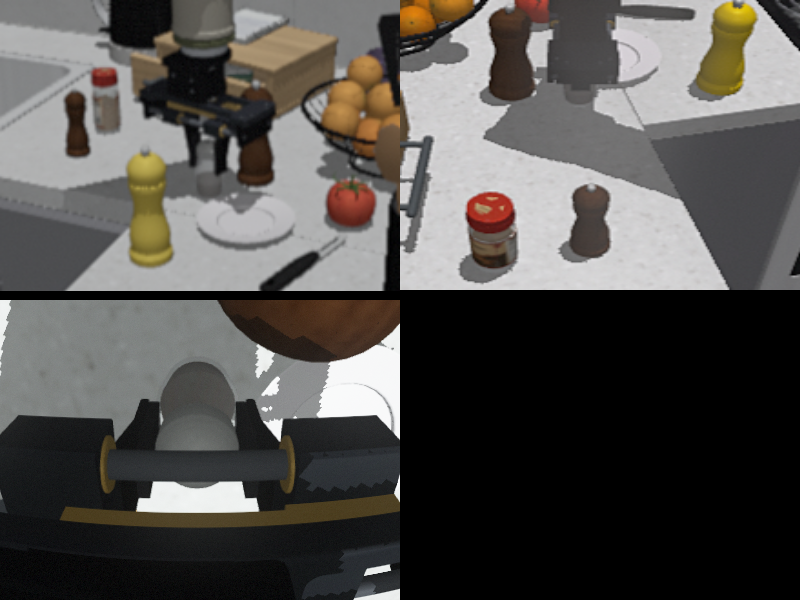

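The salt stands upright between the fingers at (195,430) in the lower crop. It slid a little in the tapered zone, so I'll release it and grip lower next time.

jog_arm([
  [[0,0,-0.2],[0,0,0],0],
  [[0,0,-0.3],[0,0,0],100],
  [[0,0,-0.3],[0,0,0],100],
  [[0,0,-0.3],[0,0,0],100],
  [[0,0,-0.3],[0,0,0],100],
  [[0,0,-0.3],[0,0,0],100],
  [[0,0,-2],[0,0,0],100],
  [[0,0,-5],[0,0,0],100],
  [[0,0,-8],[0,0,0],100],
  [[0,0,-10],[0,0,0],100],
])

```text
time_s: 9.62
position: [0.5048, -0.0672, 0.326]
tcp_rot: [0.0, 0.964, 0.266, 0.001]
wrist_force: [0.7, 0.0, 0.2]
grip_width: 0.0846
grip_force: 0.0
```

jog_arm([
  [[1.2,-4,0],[0,0,0],100],
  [[2.4,-8,0],[0,0,0],100],
  [[3.6,-12,0],[0,0,0],100],
  [[4.8,-16,0],[0,0,0],100],
  [[6,-20,0],[0,0,0],100],
  [[7.2,-23.5,0],[0,0,0],100],
  [[8.2,-26.0,0],[0,0,0],100],
  [[8.7,-27.5,0],[0,0,0],100],
  [[8.8,-27.9,0.5],[0,0,0],100],
  [[8.8,-27.9,0.5],[0,0,0],100],
])

```text
time_s: 10.45
position: [0.4366, 0.2178, 0.3177]
tcp_rot: [-0.0, 0.964, 0.267, -0.001]
wrist_force: [0.4, -0.1, -0.6]
grip_width: 0.087
grip_force: 0.0
```

```bash
python3 - <<'E'
from h import *
from plant import arm
f,P,o,rays=wrist()
m=(np.hypot(P[...,0]-.438,P[...,1]-.217)<.035)&(P[...,2]>.1)&(P[...,2]<.12);q=P[m];print("spice cap",len(q),circ(q[:,:2])[0],np.percentile(q,[2,98],axis=0).mean(0))
g=arm.grab_frame("side");Q=cloud(g)
for z0,z1,r in((.01,.04,.022),(.075,.1,None)):
  m=(np.hypot(Q[...,0]-.505,Q[...,1]+.067)<.04)&(Q[...,2]>z0)&(Q[...,2]<z1);print("salt",m.sum(),circ(Q[m][:,:2],r)[0],Q[m].mean(0),Q[m][:,2].max())
chain([[(.438,.217,.06,30.8)]])
E
```

```text
spice cap 4444 [0.43799628 0.2188939  0.01531412] [0.43767219 0.21868807 0.10428349]
salt 168 [ 0.50702484 -0.06798769] [ 0.50140369 -0.08534698  0.02509568] 0.0398854953300235
salt 97 [ 0.50492777 -0.07535504  0.01153127] [ 0.50280303 -0.07928468  0.08343331] 0.0917148737566934
t 10.6 grasp pt [0.4373 0.2158 0.1541] yaw 30.8 q7 -1.73 w 0.087 F [ 0.2 -0.8 -0.2] gf 0.0
call:
   [[0.1, -0.1, 9.4], [0.0, 0.0, -0.0]] (0.438, 0.217, 0.06, 30.8)
```

jog_arm([
  [[0.1,-0.1,1.5],[0,0,0],100],
  [[0.1,-0.1,4.5],[0,0,0],100],
  [[0.1,-0.1,7.5],[0,0,0],100],
  [[0.1,-0.1,9],[0,0,0],100],
  [[0.1,-0.1,9.4],[0,0,0],100],
  [[0.1,-0.1,9.4],[0,0,0],0],
  [[0.1,-0.1,9.4],[0,0,0],0],
  [[0.1,-0.1,9.4],[0,0,0],0],
  [[0.1,-0.1,9.4],[0,0,0],0],
  [[0.1,-0.1,9.4],[0,0,0],0],
], newtons=20)

```text
time_s: 11.38
position: [0.4379, 0.2186, 0.2256]
tcp_rot: [0.0, 0.964, 0.266, 0.001]
wrist_force: [-0.0, 0.2, -0.5]
grip_width: 0.0618
grip_force: 0.0
```

```bash
python3 - <<'E'
from h import *
chain([[(.438,.217,.11,30.8),(.468,.016,.11,30.8),(.468,.016,.063,30.8)]])
E
```

```text
t 11.4 grasp pt [0.4382 0.2186 0.0616] yaw 30.8 q7 -1.86 w 0.0618 F [-0.   0.2 -0.5] gf 0.0
call:
   [[-0.1, 0.1, -4.8], [0.0, -0.0, -0.0]] (0.438, 0.217, 0.11, 30.8)
   [[-7.8, 18.9, -4.8], [0.0, -0.0, -0.0]] (0.468, 0.016, 0.11, 30.8)
   [[-7.8, 18.9, -0.1], [0.0, -0.0, -0.0]] (0.468, 0.016, 0.063, 30.8)
```

jog_arm([
  [[0,0,0],[0,0,0],0],
  [[0,0,0],[0,0,0],0],
  [[0,0,0],[0,0,0],0],
  [[0,0,0],[0,0,0],0],
  [[0,0,0],[0,0,0],0],
  [[0,0,-0.5],[0,0,0],0],
  [[0,0,-2],[0,0,0],0],
  [[0,0,-4],[0,0,0],0],
  [[-1,2,-4.8],[0,0,0],0],
  [[-2.5,5,-4.8],[0,0,0],0],
])

```text
time_s: 12.22
position: [0.4416, 0.1654, 0.275]
tcp_rot: [-0.001, 0.963, 0.268, 0.002]
wrist_force: [1.4, -0.3, -2.1]
grip_width: 0.0436
grip_force: 20.0
```

jog_arm([
  [[-1.3,3,0],[0,0,0],0],
  [[-2.6,6,0],[0,0,0],0],
  [[-3.9,9,0],[0,0,0],0],
  [[-4.9,12,0],[0,0,0],0],
  [[-5.3,13.2,0.5],[0,0,0],0],
  [[-5.3,13.4,2],[0,0,0],0],
  [[-5.3,13.4,3.5],[0,0,0],0],
  [[-5.3,13.4,4.4],[0,0,0],0],
  [[-5.3,13.4,4.7],[0,0,0],0],
  [[-5.3,13.4,4.7],[0,0,0],0],
])

```text
time_s: 13.05
position: [0.4647, 0.0212, 0.2256]
tcp_rot: [-0.0, 0.964, 0.266, -0.0]
wrist_force: [0.2, -0.5, -1.6]
grip_width: 0.0436
grip_force: 20.0
```

```bash
python3 - <<'E'
from h import *
chain([[(.468,.016,.21,30.8)]])
E
```

```text
t 13.1 grasp pt [0.4646 0.0213 0.0616] yaw 30.9 q7 -1.37 w 0.0436 F [ 0.2 -0.5 -1.6] gf 20.0
call:
   [[0.0, 0.6, -14.8], [-0.0, 0.0, 0.0]] (0.468, 0.016, 0.21, 30.8)
```

```bash
python3 - <<'E'
from h import *
d=np.load("w1.npz");P=d["P"];C=d["image"].astype(int)
a=np.radians(30);X=np.array([np.cos(a),np.sin(a)]);Y=np.array([-X[1],X[0]]);c0=np.array([.72,.29])
x=(P[...,:2]-c0)@X;y=(P[...,:2]-c0)@Y;z=P[...,2]
h=(z>.055)&(z<.08)&(x<-.193)&(x>-.23)&(abs(y)<.08)
print("bar",h.sum(),np.percentile(x[h],[2,50,98]).round(4),np.percentile(y[h],[1,99]).round(4),np.degrees(np.polyfit(y[h],x[h],1)[0]),z[h].mean())
e=(z>.085)&(z<.097)&(x<-.14)&(x>-.19)&(abs(y)<.135);print("front top",np.percentile(x[e],[2,98]).round(4),np.percentile(y[e],[1,99]).round(4),np.degrees(np.polyfit(y[e],x[e],1)[0]))
g=(z>.03)&(z<.085)&(x<-.09)&(x>-.16)&(abs(y)<.09)&(C.max(-1)-C.min(-1)<50);q=np.stack([x[g],y[g],z[g]],-1);print("garlic",g.sum(),q.mean(0),np.percentile(q,[2,98],axis=0).round(3))
chain([[(.4646,.0213,.21,30.8),(.5425,.1875,.21,120),(.5425,.1875,.07,120)]])
E
```

```text
bar 1623 [-0.2079 -0.2023 -0.195 ] [-0.0613  0.0636] -0.009834007471025334 0.06853643601169569
front top [-0.1672 -0.1527] [-0.1235  0.1259] 0.026789547973710234
garlic 1737 [-0.11129144 -0.02366077  0.05854232] [[-0.13  -0.046  0.044]
 [-0.091 -0.001  0.072]]
t 13.1 grasp pt [0.4646 0.0213 0.0616] yaw 30.9 q7 -1.37 w 0.0436 F [ 0.2 -0.5 -1.6] gf 20.0
call:
   [[-0.0, -0.0, -14.8], [-0.0, 0.0, 0.0]] (0.4646, 0.0213, 0.21, 30.8)
   [[15.2, -10.3, -14.8], [-0.0, -0.0, -1.56]] (0.5425, 0.1875, 0.21, 120)
   [[15.2, -10.3, -0.8], [-0.0, -0.0, -1.56]] (0.5425, 0.1875, 0.07, 120)
```

jog_arm([
  [[0,0,0],[0,0,0],100],
  [[0,0,0],[0,0,0],100],
  [[0,0,0],[0,0,0],100],
  [[0,0,0],[0,0,0],100],
  [[0,0,0],[0,0,0],100],
  [[0,0,0],[0,0,0],100],
  [[0,0,-2],[0,0,0],100],
  [[0,0,-5.5],[0,0,0],100],
  [[0,0,-9.5],[0,0,0],100],
  [[0,0,-13.5],[0,0,0],100],
])

```text
time_s: 13.88
position: [0.4643, 0.0209, 0.3621]
tcp_rot: [-0.0, 0.964, 0.266, -0.0]
wrist_force: [1.7, -0.9, -0.1]
grip_width: 0.0862
grip_force: 0.0
```

jog_arm([
  [[1.5,-1,0],[0,0,-0.12],100],
  [[3,-2,0],[0,0,-0.24],100],
  [[5,-3.3,0],[0,0,-0.36],100],
  [[7,-4.7,0],[0,0,-0.48],100],
  [[9,-6,0],[0,0,-0.6],100],
  [[11,-7.4,0],[0,0,-0.72],100],
  [[13,-8.7,0],[0,0,-0.84],100],
  [[14.5,-9.7,0],[0,0,-0.96],100],
  [[15.5,-10.4,0],[0,0,-1.08],100],
  [[15.5,-10.4,0],[0,0,-1.2],100],
])

```text
time_s: 14.72
position: [0.5447, 0.1918, 0.3607]
tcp_rot: [-0.001, 0.642, 0.766, 0.001]
wrist_force: [-0.2, 0.5, -0.4]
grip_width: 0.087
grip_force: 0.0
```

jog_arm([
  [[0,0,0],[0,0,-0.12],100],
  [[0,0,0],[0,0,-0.24],100],
  [[0,0,0],[0,0,-0.34],100],
  [[0,0,1],[0,0,-0.37],100],
  [[0,0,3],[0,0,-0.37],100],
  [[0,0,5],[0,0,-0.37],100],
  [[0,0,6],[0,0,-0.37],100],
  [[0,0,6.5],[0,0,-0.37],100],
  [[0,0,6.5],[0,0,-0.37],100],
  [[0,0,6.5],[0,0,-0.37],100],
])

```text
time_s: 15.55
position: [0.5448, 0.1895, 0.2962]
tcp_rot: [0.0, 0.494, 0.869, 0.0]
wrist_force: [-0.3, -0.1, 0.4]
grip_width: 0.0868
grip_force: 0.0
```

```bash
python3 - <<'E'
from h import *
f,P,o,rays=wrist();C=f["image"].astype(int)
cv2.imwrite("pics/w4.png",f["image"][:,:,::-1])
a=np.radians(30);X=np.array([np.cos(a),np.sin(a)]);Y=np.array([-X[1],X[0]]);c0=np.array([.72,.29])
x=(P[...,:2]-c0)@X;y=(P[...,:2]-c0)@Y;z=P[...,2]
h=(z>.055)&(z<.08)&(x<-.19)&(x>-.23)&(abs(y)<.08)
if h.sum()>20: print("bar",h.sum(),np.percentile(x[h],[2,50,98]).round(4),np.percentile(y[h],[1,99]).round(4))
chain([[(.545,.190,.07,120)]])
E
```

```text
bar 3277 [-0.2073 -0.2019 -0.1924] [-0.0431  0.0653]
t 15.6 grasp pt [0.5451 0.1896 0.1326] yaw 120.7 q7 -0.24 w 0.0872 F [0.6 0.5 0.1] gf 0.0
call:
   [[0.0, 0.0, 6.3], [0.0, 0.0, 0.01]] (0.545, 0.19, 0.07, 120)
```

View pics/w4.png

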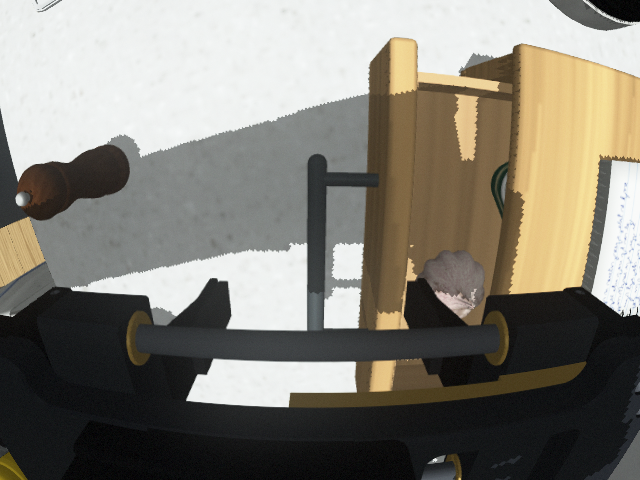

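The wrist view shows the bar (317,250) between the open fingers, but the right finger at (420,320) would land on the drawer front. I'll narrow the opening to about 28 mm before descending.

jog_arm([
  [[0,0,0],[0,0,0],32],
  [[0,0,0],[0,0,0],32],
  [[0,0,0],[0,0,0],32],
  [[0,0,0],[0,0,0],32],
  [[0,0,0],[0,0,0],32],
  [[0,0,0],[0,0,0],32],
  [[0,0,0],[0,0,0],32],
  [[0,0,0],[0,0,0],32],
  [[0,0,0],[0,0,0],32],
  [[0,0,0],[0,0,0],32],
])

```text
time_s: 16.43
position: [0.5447, 0.1893, 0.2957]
tcp_rot: [0.0, 0.494, 0.869, -0.0]
wrist_force: [0.5, -0.1, -0.0]
grip_width: 0.0311
grip_force: 0.0
```

jog_arm([
  [[0,0,0.5],[0,0,0],32],
  [[0,0,2],[0,0,0],32],
  [[0,0,4],[0,0,0],32],
  [[0,0,5.5],[0,0,0],32],
  [[0,0,6.1],[0,0,0],32],
  [[0,0,6.3],[0,0,0],32],
  [[0,0,6.3],[0,0,0],32],
  [[0,0,6.3],[0,0,0],0],
  [[0,0,6.3],[0,0,0],0],
  [[0,0,6.3],[0,0,0],0],
], newtons=15)

```text
time_s: 17.27
position: [0.5449, 0.1894, 0.2335]
tcp_rot: [0.0, 0.494, 0.869, 0.0]
wrist_force: [0.0, -0.4, -0.2]
grip_width: 0.0152
grip_force: 0.0
```

```bash
python3 - <<'E'
from h import *
chain([[(.545-.085*.866,.190-.0425,.07,120)]])
E
```

```text
t 17.3 grasp pt [0.5451 0.1895 0.0695] yaw 120.8 q7 -0.29 w 0.0152 F [ 0.  -0.4 -0.2] gf 0.0
call:
   [[0.2, -8.5, -0.1], [0.0, 0.0, 0.01]] (0.47139000000000003, 0.1475, 0.07, 120)
```

jog_arm([
  [[0,0,0],[0,0,0],0],
  [[0,0,0],[0,0,0],0],
  [[0,-0.5,0],[0,0,0],0],
  [[0,-1.7,0],[0,0,0],0],
  [[0.1,-3,0],[0,0,0],0],
  [[0.1,-4.4,0],[0,0,0],0],
  [[0.1,-5.8,0],[0,0,0],0],
  [[0.1,-6.8,0],[0,0,0],0],
  [[0.1,-7.5,0],[0,0,0],0],
  [[0.1,-7.7,0],[0,0,0],0],
], newtons=20)

```text
time_s: 18.1
position: [0.4774, 0.1504, 0.2332]
tcp_rot: [0.001, 0.494, 0.869, 0.0]
wrist_force: [1.0, 1.2, 2.7]
grip_width: 0.0105
grip_force: 20.0
```

jog_arm([
  [[0,-0.1,0],[0,0,0],0],
  [[0,-0.2,0],[0,0,0],0],
  [[0,-0.3,0],[0,0,0],0],
  [[0,-0.4,0],[0,0,0],0],
  [[0,-0.5,0],[0,0,0],0],
  [[0,-0.6,0],[0,0,0],0],
  [[0,-0.7,0],[0,0,0],0],
  [[0,-0.8,0],[0,0,0],0],
  [[0,-0.8,0],[0,0,0],0],
  [[0,-0.8,0],[0,0,0],0],
])

```text
time_s: 18.93
position: [0.4714, 0.1469, 0.2332]
tcp_rot: [0.0, 0.494, 0.869, 0.0]
wrist_force: [0.4, -0.3, 7.7]
grip_width: 0.0105
grip_force: 20.0
```

```bash
python3 - <<'E'
from h import *
chain([[(.545-.085*.866,.190-.0425,.07,120)]])
E
```

```text
t 18.9 grasp pt [0.4716 0.1469 0.0692] yaw 120.8 q7 -0.23 w 0.0105 F [ 0.4 -0.3  7.7] gf 20.0
call:
   [[0.1, 0.0, -0.1], [0.0, 0.0, 0.01]] (0.47139000000000003, 0.1475, 0.07, 120)
```

jog_arm([
  [[0,-0.1,0],[0,0,0],0],
  [[0,-0.2,0],[0,0,0],0],
  [[0,-0.3,0],[0,0,0],0],
  [[0,-0.4,0],[0,0,0],0],
  [[0,-0.4,0],[0,0,0],0],
  [[0,-0.4,0],[0,0,0],0],
  [[0,-0.4,0],[0,0,0],0],
  [[0,-0.4,0],[0,0,0],0],
  [[0,-0.4,0],[0,0,0],0],
  [[0,-0.4,0],[0,0,0],0],
])

```text
time_s: 19.77
position: [0.468, 0.1449, 0.2332]
tcp_rot: [0.0, 0.494, 0.869, 0.0]
wrist_force: [-0.3, 0.7, 7.0]
grip_width: 0.0104
grip_force: 20.0
```

```bash
python3 - <<'E'
from h import *
chain([[(.545-.085*.866,.190-.0425,.07,120)]])
E
```

```text
t 19.8 grasp pt [0.4681 0.1449 0.0692] yaw 120.8 q7 -0.23 w 0.0104 F [-0.3  0.7  7. ] gf 20.0
call:
   [[0.0, 0.4, -0.1], [0.0, 0.0, 0.01]] (0.47139000000000003, 0.1475, 0.07, 120)
```

jog_arm([
  [[0,-0.1,0],[0,0,0],0],
  [[0,-0.2,0],[0,0,0],0],
  [[0,-0.3,0],[0,0,0],0],
  [[0,-0.4,0],[0,0,0],0],
  [[0,-0.5,0],[0,0,0],0],
  [[0,-0.6,0],[0,0,0],0],
  [[0,-0.6,0],[0,0,0],0],
  [[0,-0.6,0],[0,0,0],0],
  [[0,-0.6,0],[0,0,0],0],
  [[0,-0.6,0],[0,0,0],0],
])

```text
time_s: 20.6
position: [0.4628, 0.1419, 0.2332]
tcp_rot: [0.0, 0.494, 0.869, 0.0]
wrist_force: [0.2, 0.6, 7.5]
grip_width: 0.0101
grip_force: 20.0
```

```bash
python3 - <<'E'
from h import *
f,P,o,rays=wrist();C=f["image"].astype(int)
cv2.imwrite("pics/w5.png",f["image"][:,:,::-1])
a=np.radians(30);X=np.array([np.cos(a),np.sin(a)]);Y=np.array([-X[1],X[0]]);c0=np.array([.72,.29])
x=(P[...,:2]-c0)@X;y=(P[...,:2]-c0)@Y;z=P[...,2]
t=(z>.095)&(z<.106)&(x>-.13)&(x<0)&(y<.12)&(y>.02);b=np.digitize(y[t],np.linspace(.02,.12,11))
print("chest front edge",np.median([np.percentile(x[t][b==i],1) for i in range(1,11) if (b==i).sum()>20]))
e=(z>.085)&(z<.097)&(x<-.2)&(x>-.3)&(y<.13)&(y>.03);print("front top",np.percentile(x[e],[2,98]).round(4))
chain([[(.545-.085*.866,.190-.0425,.07,120)]])
E
```

```text
chest front edge nan
front top [-0.2614 -0.2475]
t 20.6 grasp pt [0.463  0.1419 0.0692] yaw 120.8 q7 -0.22 w 0.0104 F [ 0.6 -0.   7.3] gf 20.0
call:
   [[0.0, 1.0, -0.1], [0.0, 0.0, 0.01]] (0.47139000000000003, 0.1475, 0.07, 120)
  return _methods._mean(a, axis=axis, dtype=dtype,
  ret = ret.dtype.type(ret / rcount)
```

View pics/w5.png

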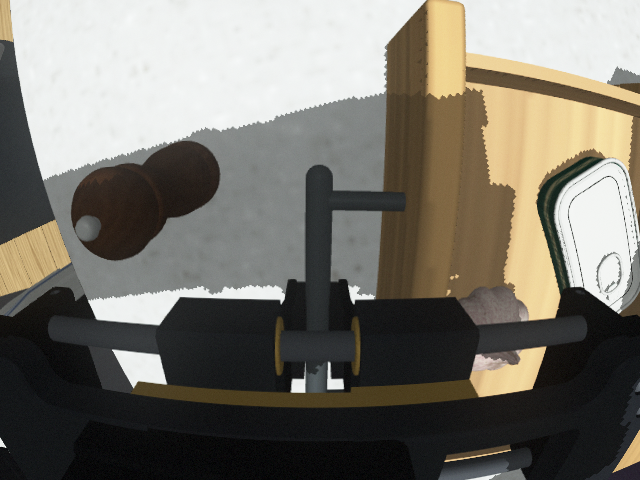

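jog_arm([
  [[0,-0.1,0],[0,0,0],0],
  [[0,-0.2,0],[0,0,0],0],
  [[0,-0.3,0],[0,0,0],0],
  [[0,-0.4,0],[0,0,0],0],
  [[0,-0.4,0],[0,0,0],0],
  [[0,-0.4,0],[0,0,0],0],
  [[0,-0.4,0],[0,0,0],0],
  [[0,-0.4,0],[0,0,0],0],
  [[0,-0.4,0],[0,0,0],0],
  [[0,-0.4,0],[0,0,0],0],
])

```text
time_s: 21.48
position: [0.4615, 0.1408, 0.2335]
tcp_rot: [0.002, 0.494, 0.869, 0.005]
wrist_force: [21.8, 11.5, -18.9]
grip_width: 0.0098
grip_force: 20.0
```

```bash
python3 - <<'E'
from h import *
chain([[(.463,.1419,.07,120)]])
E
```

```text
t 21.5 grasp pt [0.4628 0.1418 0.0695] yaw 120.8 q7 -0.21 w 0.0098 F [ 21.8  11.5 -18.9] gf 20.0
call:
   [[0.0, 0.2, -0.1], [0.01, -0.0, 0.01]] (0.463, 0.1419, 0.07, 120)
```

jog_arm([
  [[0,0.2,0],[0,0,0],0],
  [[0,0.4,0],[0,0,0],32],
  [[0,0.4,0],[0,0,0],32],
  [[0,0.4,0],[0,0,0],32],
  [[0,0.4,0],[0,0,0],32],
  [[0,0.4,0],[0,0,0],32],
  [[0,0.4,-1],[0,0,0],32],
  [[0,0.4,-4],[0,0,0],32],
  [[0,0.4,-8],[0,0,0],32],
  [[0,0.4,-11],[0,0,0],50],
])

```text
time_s: 22.32
position: [0.4622, 0.1423, 0.3454]
tcp_rot: [-0.0, 0.494, 0.87, 0.0]
wrist_force: [0.7, -0.4, 0.9]
grip_width: 0.0303
grip_force: 0.0
```

```bash
python3 - <<'E'
from h import *
chain([[(.545,.16,.18,30)]])
E
```

```text
t 22.3 grasp pt [0.4622 0.1424 0.1814] yaw 120.9 q7 -0.07 w 0.0303 F [ 0.7 -0.4  0.9] gf 0.0
call:
   [[-2.7, 8.0, 0.1], [-0.0, -0.0, 1.59]] (0.545, 0.16, 0.18, 30)
```

jog_arm([
  [[-0.3,0.8,-0.3],[0,0,0.12],100],
  [[-0.6,1.6,-0.6],[0,0,0.24],100],
  [[-0.9,2.4,-0.9],[0,0,0.36],100],
  [[-1.2,3.2,-1.2],[0,0,0.48],100],
  [[-1.5,4,-1.5],[0,0,0.6],100],
  [[-1.8,4.8,-1.8],[0,0,0.72],100],
  [[-2.1,5.6,-2],[0,0,0.84],100],
  [[-2.4,6.4,-2],[0,0,0.96],100],
  [[-2.7,7.2,-2],[0,0,1.08],100],
  [[-2.7,8,-2],[0,0,1.2],100],
])

```text
time_s: 23.15
position: [0.5455, 0.1589, 0.3634]
tcp_rot: [0.0, 0.9, 0.436, 0.0]
wrist_force: [0.1, -0.8, 0.0]
grip_width: 0.0859
grip_force: 0.0
```

jog_arm([
  [[0,0,0],[0,0,0.12],100],
  [[0,0,0],[0,0,0.24],100],
  [[0,0,0],[0,0,0.35],100],
  [[0,0,0],[0,0,0.39],100],
  [[0,0,0],[0,0,0.39],100],
  [[0,0,0],[0,0,0.39],100],
  [[0,0,0],[0,0,0.39],100],
  [[0,0,0],[0,0,0.39],100],
  [[0,0,0],[0,0,0.39],100],
  [[0,0,0],[0,0,0.39],100],
])

```text
time_s: 23.98
position: [0.5451, 0.1592, 0.3627]
tcp_rot: [-0.0, 0.967, 0.256, -0.0]
wrist_force: [0.5, -0.3, -0.1]
grip_width: 0.0872
grip_force: 0.0
```

```bash
python3 - <<'E'
from h import *
f,P,o,rays=wrist();C=f["image"].astype(int)
cv2.imwrite("pics/w6.png",f["image"][:,:,::-1])
a=np.radians(30);X=np.array([np.cos(a),np.sin(a)]);Y=np.array([-X[1],X[0]]);c0=np.array([.72,.29])
x=(P[...,:2]-c0)@X;y=(P[...,:2]-c0)@Y;z=P[...,2]
g=(z>.035)&(z<.09)&(x<-.16)&(x>-.245)&(abs(y)<.09)&(C.max(-1)-C.min(-1)<45)
q=np.stack([x[g],y[g],z[g]],-1);print("garlic",g.sum(),q.mean(0).round(4),np.percentile(q,[1,99],axis=0).round(4))
m=(q[:,2]>.045)&(q[:,2]<.055)
from scipy.optimize import least_squares
s=least_squares(lambda c:np.linalg.norm(q-c,axis=1)-.0265,[*q.mean(0)[:2],.05],loss='soft_l1',f_scale=.002);print("sphere",s.x)
w=c0+s.x[0]*X+s.x[1]*Y;print("world",w)
chain([[(*w,.055,30)]])
E
```

```text
garlic 6082 [-0.2125 -0.0086  0.0546] [[-0.2408 -0.0858  0.0358]
 [-0.1611  0.0854  0.0713]]
sphere [-0.2146664  -0.01188363  0.04939614]
world [0.54003526 0.17237528]
t 24.0 grasp pt [0.5451 0.1592 0.1987] yaw 29.7 q7 -1.63 w 0.0871 F [0.2 0.7 0.3] gf 0.0
call:
   [[0.2, -1.4, 14.4], [-0.0, 0.0, -0.01]] (np.float64(0.5400352606210029), np.float64(0.17237527733625557), 0.055, 30)
```

View pics/w6.png

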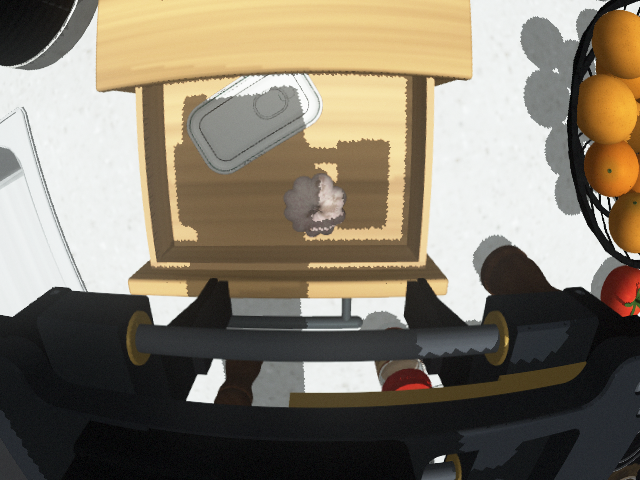

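The wrist view shows the garlic at (315,203), with the tin behind it at (255,120). My colour mask also took in shadowed wood, so I'll restrict it to the bulb's pixels.

```bash
python3 - <<'E'
from h import *
f,P,o,rays=wrist()
q=P[172:236,285:348].reshape(-1,3);q=q[(q[:,2]>.04)&(q[:,2]<.09)]
a=np.radians(30);X=np.array([np.cos(a),np.sin(a)]);Y=np.array([-X[1],X[0]]);c0=np.array([.72,.29])
l=np.c_[(q[:,:2]-c0)@X,(q[:,:2]-c0)@Y,q[:,2]]
print(len(q),l.mean(0),np.percentile(l,[1,99],axis=0))
s=least_squares(lambda c:np.linalg.norm(l-c,axis=1)-.0265,[*l.mean(0)[:2],.05],loss='soft_l1',f_scale=.002);print("sphere",s.x)
k=l[:,2]>np.percentile(l[:,2],80);print("top",l[k].mean(0))
# ray through bulb silhouette centre at z=.05
r=rays[203,315];print("ray",((o+r*(.05-o[2])/r[2])[:2]-c0)@np.c_[X,Y])
E
```

```text
2985 [-0.19514761 -0.02396459  0.05870952] [[-0.21990249 -0.04727363  0.04412037]
 [-0.17358119 -0.00068964  0.07438019]]
sphere [-0.19892528 -0.02400024  0.03964585]
top [-0.19814661 -0.02418863  0.06696991]
ray [-0.19571475 -0.0240841 ]
```

jog_arm([
  [[1,-0.1,1],[0,0,0],100],
  [[2,-0.2,4],[0,0,0],100],
  [[2,-0.2,7.5],[0,0,0],100],
  [[2,-0.2,11],[0,0,0],100],
  [[2,-0.2,13.3],[0,0,0],100],
  [[2,-0.2,14.2],[0,0,0],100],
  [[2,-0.2,14.4],[0,0,0],100],
  [[2,-0.2,14.4],[0,0,0],0],
  [[2,-0.2,14.4],[0,0,0],0],
  [[2,-0.2,14.4],[0,0,0],0],
], newtons=10)

```text
time_s: 24.92
position: [0.5621, 0.1712, 0.2206]
tcp_rot: [0.0, 0.967, 0.256, 0.001]
wrist_force: [-0.2, -0.5, -0.1]
grip_width: 0.074
grip_force: 0.0
```

jog_arm([
  [[0,0,0],[0,0,0],0],
  [[0,0,0],[0,0,0],0],
  [[0,0,0],[0,0,0],0],
  [[0,0,0],[0,0,0],0],
  [[0,0,0],[0,0,0],0],
  [[0,0,0],[0,0,0],0],
  [[0,0,0],[0,0,0],0],
  [[0,0,-1],[0,0,0],0],
  [[0,0,-3],[0,0,0],0],
  [[0,0,-5],[0,0,0],0],
])

```text
time_s: 25.75
position: [0.5611, 0.1709, 0.2691]
tcp_rot: [-0.0, 0.967, 0.256, -0.001]
wrist_force: [0.8, -0.8, 0.7]
grip_width: 0.0497
grip_force: 10.0
```

```bash
python3 - <<'E'
from h import *
f,P,o,rays=wrist()
cv2.imwrite("pics/w7.png",f["image"][:,:,::-1])
chain([[(.5614,.1708,.19,30),(.527,-.168,.19,30),(.527,-.168,.04,30)]])
E
```

```text
t 25.8 grasp pt [0.5628 0.172  0.1097] yaw 29.7 q7 -1.71 w 0.0492 F [2.7 1.1 3.8] gf 10.0
call:
   [[-0.1, 0.0, -8.0], [0.0, -0.0, -0.01]] (0.5614, 0.1708, 0.19, 30)
   [[-19.9, 27.8, -8.1], [0.0, -0.0, -0.01]] (0.527, -0.168, 0.19, 30)
   [[-19.9, 27.8, 6.9], [0.0, -0.0, -0.01]] (0.527, -0.168, 0.04, 30)
```

View pics/w7.png

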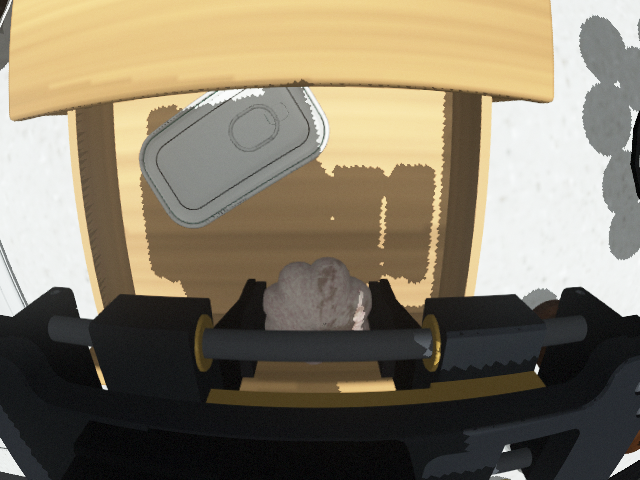

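The garlic is held between the pads at (317,300) and the tin has stayed in the drawer at (235,155). I'll carry it towards the plate.

jog_arm([
  [[0,0,-2],[0,0,0],0],
  [[0,0,-5],[0,0,0],0],
  [[-0.6,0.8,-8],[0,0,0],0],
  [[-2,2.8,-9],[0,0,-0.1],0],
  [[-4,5.6,-9],[0,0,-0.2],0],
  [[-6,8.4,-9],[0,0,-0.3],0],
  [[-8,11.2,-9],[0,0,-0.4],0],
  [[-10,14,-9],[0,0,-0.5],0],
  [[-12,16.8,-9],[0,0,-0.6],0],
  [[-14,19.6,-9],[0,0,-0.7],0],
])

```text
time_s: 26.63
position: [0.5363, -0.0701, 0.3592]
tcp_rot: [0.0, 0.819, 0.574, 0.0]
wrist_force: [1.9, 0.0, -0.4]
grip_width: 0.0492
grip_force: 10.0
```

```bash
python3 - <<'E'
from h import *
chain([[(.527,-.168,.19,75),(.527,-.168,.0385,75)]])
E
```

```text
t 26.6 grasp pt [ 0.5363 -0.0702  0.1952] yaw 70.1 q7 -0.5 w 0.0492 F [ 1.9  0.  -0.4] gf 10.0
call:
   [[-9.5, 2.5, 0.5], [0.0, 0.0, -0.09]] (0.527, -0.168, 0.19, 75)
   [[-9.5, 2.5, 15.7], [0.0, 0.0, -0.09]] (0.527, -0.168, 0.0385, 75)
```

jog_arm([
  [[-3,0.8,0],[0,0,-0.09],0],
  [[-6,1.6,0],[0,0,-0.09],0],
  [[-8.5,2.2,1],[0,0,-0.09],0],
  [[-9.5,2.5,3],[0,0,-0.09],0],
  [[-9.5,2.5,6],[0,0,-0.09],0],
  [[-9.5,2.5,9],[0,0,-0.09],0],
  [[-9.5,2.5,11.5],[0,0,-0.09],0],
  [[-9.5,2.5,12.5],[0,0,-0.09],0],
  [[-9.5,2.5,13],[0,0,-0.09],0],
  [[-9.5,2.5,13],[0,0,-0.09],0],
])

```text
time_s: 27.47
position: [0.5275, -0.1663, 0.2288]
tcp_rot: [-0.0, 0.794, 0.608, -0.0]
wrist_force: [0.1, -0.5, -0.4]
grip_width: 0.0492
grip_force: 10.0
```

```bash
python3 - <<'E'
from h import *
from plant import arm
g=arm.grab_frame("side");Q=cloud(g)
m=(np.hypot(Q[...,0]-.527,Q[...,1]+.168)<.09)&(Q[...,2]>.009)&(Q[...,2]<.02);q=Q[m][:,:2];print("rim",len(q),np.percentile(q,[1,99],axis=0),circ(q)[0])
chain([[(.527,-.168,.0385,75)]])
E
```

```text
rim 603 [[ 0.46091467 -0.23101814]
 [ 0.58958361 -0.08462939]] [ 0.5245895  -0.16672289  0.05630383]
t 27.5 grasp pt [ 0.5281 -0.1664  0.0658] yaw 74.9 q7 -0.35 w 0.0495 F [-0.4  0.4  0. ] gf 10.0
call:
   [[-0.2, -0.0, 2.7], [0.0, -0.0, -0.0]] (0.527, -0.168, 0.0385, 75)
```

jog_arm([
  [[-0.2,-0.1,1],[0,0,0],0],
  [[-0.2,-0.1,2],[0,0,0],0],
  [[-0.2,-0.1,2.6],[0,0,0],0],
  [[-0.2,-0.1,2.7],[0,0,0],0],
  [[-0.2,-0.1,2.8],[0,0,0],0],
  [[-0.2,-0.1,2.8],[0,0,0],0],
  [[-0.2,-0.1,2.8],[0,0,0],80],
  [[-0.2,-0.1,2.8],[0,0,0],80],
  [[-0.2,-0.1,2.8],[0,0,0],80],
  [[-0.2,-0.1,2.8],[0,0,0],80],
])

```text
time_s: 28.35
position: [0.5261, -0.1682, 0.201]
tcp_rot: [0.0, 0.794, 0.608, 0.0]
wrist_force: [0.6, -0.0, -1.2]
grip_width: 0.066
grip_force: 0.0
```

jog_arm([
  [[0,0,0],[0,0,0],80],
  [[0,0,0],[0,0,0],80],
  [[0,0,-1],[0,0,0],80],
  [[0,0,-4],[0,0,0],80],
  [[0,0,-8],[0,0,0],80],
  [[0,0,-12],[0,0,0],80],
  [[0,0,-15],[0,0,0],80],
  [[0,0,-16],[0,0,0],80],
  [[0,0,-16],[0,0,0],80],
  [[0,0,-16],[0,0,0],80],
])

```text
time_s: 29.18
position: [0.5258, -0.1681, 0.361]
tcp_rot: [0.0, 0.794, 0.608, -0.0]
wrist_force: [-0.7, -0.1, -0.3]
grip_width: 0.0696
grip_force: 0.0
```

```bash
python3 - <<'E'
from h import *
from plant import arm
g=arm.grab_frame("side");h=arm.grab_frame("scene")
for n,f in(("side",g),("scene",h)):
    Q=cloud(f);m=(np.hypot(Q[...,0]-.527,Q[...,1]+.168)<.04)&(Q[...,2]>.025)&(Q[...,2]<.07);q=Q[m]
    s=least_squares(lambda c:np.linalg.norm(q-c,axis=1)-.0265,[.527,-.168,.03],loss='soft_l1',f_scale=.002).x;print(n,m.sum(),"garlic",s.round(4),q[:,2].max())
I=np.zeros((600,800,3),np.uint8);a=cv2.resize(g["image"][180:330,200:400],(800,600));I=a
cv2.imwrite("pics/c8.png",I[:,:,::-1])
chain([[(.527,-.168,.20,120.8),(.4628,.1418,.16,120.8),(.4628,.1418,.0695,120.8)]])
E
```

```text
side 251 garlic [ 0.5255 -0.1703  0.0228] 0.05845018728870244
scene 308 garlic [ 0.5264 -0.1717  0.0226] 0.0605639205901618
t 29.3 grasp pt [ 0.5252 -0.1681  0.1954] yaw 74.9 q7 -0.24 w 0.0695 F [ 0.1 -0.4 -0.2] gf 0.0
call:
   [[0.1, 0.1, -0.5], [-0.0, -0.0, -0.8]] (0.527, -0.168, 0.2, 120.8)
   [[28.3, -14.1, 3.6], [-0.0, -0.0, -0.8]] (0.4628, 0.1418, 0.16, 120.8)
   [[28.3, -14.1, 12.6], [-0.0, -0.0, -0.8]] (0.4628, 0.1418, 0.0695, 120.8)
```

View pics/c8.png

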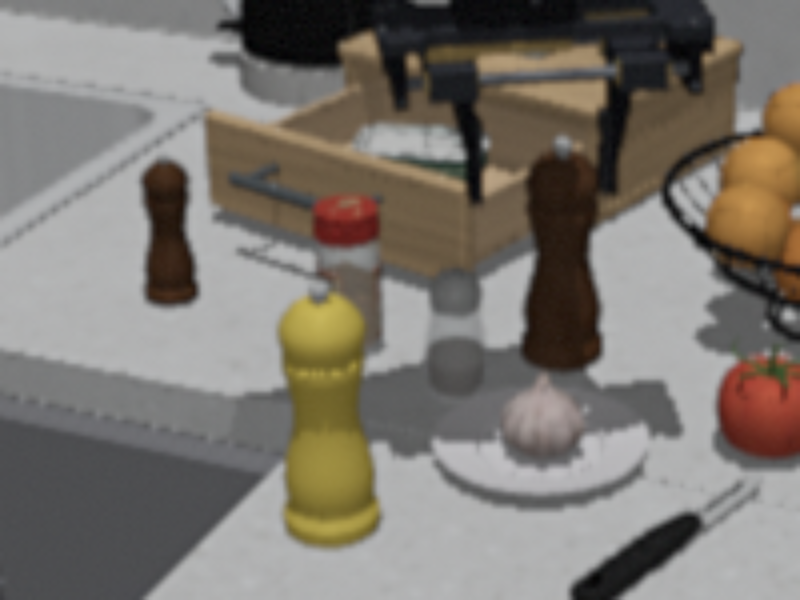

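The side view shows the garlic upright in the middle of the plate (542,420), with the mill, salt and spice standing aside and the drawer out. I'll go back to the handle and shut the drawer.

jog_arm([
  [[2,-1,0],[0,0,-0.1],32],
  [[5,-2.5,0],[0,0,-0.2],32],
  [[8.5,-4.3,0],[0,0,-0.3],32],
  [[12,-6,0],[0,0,-0.4],32],
  [[15.5,-7.7,0],[0,0,-0.5],32],
  [[19,-9.5,0],[0,0,-0.6],32],
  [[22.5,-11.2,0],[0,0,-0.7],32],
  [[25.5,-12.7,0],[0,0,-0.8],32],
  [[27.5,-13.7,0],[0,0,-0.8],32],
  [[28.3,-14.1,0],[0,0,-0.8],32],
])

```text
time_s: 30.12
position: [0.4617, 0.1452, 0.3599]
tcp_rot: [-0.001, 0.492, 0.871, -0.0]
wrist_force: [-0.3, -0.6, 0.2]
grip_width: 0.0284
grip_force: 0.0
```

jog_arm([
  [[0,0,0],[0,0,0],32],
  [[0,0,0],[0,0,0],32],
  [[0,0,1],[0,0,0],32],
  [[0,0,3],[0,0,0],32],
  [[0,0,5],[0,0,0],32],
  [[0,0,6],[0,0,0],32],
  [[0,0,6.5],[0,0,0],32],
  [[0,0,6.5],[0,0,0],32],
  [[0,0,6.5],[0,0,0],32],
  [[0,0,6.5],[0,0,0],32],
])

```text
time_s: 30.95
position: [0.4638, 0.1418, 0.2966]
tcp_rot: [0.001, 0.494, 0.869, 0.0]
wrist_force: [-0.2, -0.3, -0.3]
grip_width: 0.0278
grip_force: 0.0
```

```bash
python3 - <<'E'
from h import *
chain([[(.4628,.1418,.0695,120.8)]])
E
```

```text
t 30.9 grasp pt [0.464  0.1418 0.1326] yaw 120.7 q7 -0.11 w 0.0278 F [-0.2 -0.3 -0.3] gf 0.0
call:
   [[0.1, -0.1, 6.3], [0.0, 0.0, -0.0]] (0.4628, 0.1418, 0.0695, 120.8)
```

jog_arm([
  [[0,-0.1,1],[0,0,0],32],
  [[0,-0.1,3],[0,0,0],32],
  [[0,-0.1,5],[0,0,0],32],
  [[0,-0.1,6.1],[0,0,0],32],
  [[0,-0.1,6.4],[0,0,0],32],
  [[0,-0.1,6.4],[0,0,0],32],
  [[0,-0.1,6.4],[0,0,0],0],
  [[0,-0.1,6.4],[0,0,0],0],
  [[0,-0.1,6.4],[0,0,0],0],
  [[0,-0.1,6.4],[0,0,0],0],
], newtons=20)

```text
time_s: 31.78
position: [0.463, 0.1414, 0.2324]
tcp_rot: [0.001, 0.494, 0.869, 0.001]
wrist_force: [-1.9, -0.6, 0.6]
grip_width: 0.0102
grip_force: 20.0
```

jog_arm([
  [[0,0,0],[0,0,0],0],
  [[0,0.5,0],[0,0,0],0],
  [[0,2,0],[0,0,0],0],
  [[0,4,0],[0,0,0],0],
  [[-0.1,6,0],[0,0,0],0],
  [[-0.1,8,0],[0,0,0],0],
  [[-0.1,10,0],[0,0,0],0],
  [[-0.2,12,0],[0,0,0],0],
  [[-0.2,13.5,0],[0,0,0],0],
  [[-0.2,14.2,0],[0,0,0],0],
])

```text
time_s: 32.62
position: [0.5871, 0.2131, 0.2324]
tcp_rot: [0.0, 0.494, 0.869, 0.001]
wrist_force: [-1.4, -2.2, 9.0]
grip_width: 0.0102
grip_force: 20.0
```

jog_arm([
  [[0,0.1,0],[0,0,0],0],
  [[0,0.2,0],[0,0,0],0],
  [[0,0.3,0],[0,0,0],0],
  [[0,0.4,0],[0,0,0],0],
  [[0,0.5,0],[0,0,0],0],
  [[0,0.6,0],[0,0,0],0],
  [[0,0.7,0],[0,0,0],0],
  [[0,0.8,0],[0,0,0],0],
  [[0,0.8,0],[0,0,0],0],
  [[0,0.8,0],[0,0,0],0],
])

```text
time_s: 33.45
position: [0.5927, 0.2164, 0.2325]
tcp_rot: [0.0, 0.494, 0.869, 0.0]
wrist_force: [0.7, -0.7, 5.2]
grip_width: 0.0099
grip_force: 20.0
```

```bash
python3 - <<'E'
from h import *
chain([[(.4628+.15*.866,.1418+.075,.0695,120.8)]])
E
```

```text
t 33.5 grasp pt [0.5929 0.2164 0.0685] yaw 120.8 q7 -0.28 w 0.0099 F [ 0.7 -0.7  5.2] gf 20.0
call:
   [[0.0, 0.0, -0.1], [0.0, 0.0, -0.0]] (0.5927, 0.2168, 0.0695, 120.8)
```

Almost shut; I'll push gently until the stop can be felt.

jog_arm([
  [[0,0.1,0],[0,0,0],0],
  [[0,0.1,0],[0,0,0],0],
  [[0,0.2,0],[0,0,0],0],
  [[0,0.2,0],[0,0,0],0],
  [[0,0.3,0],[0,0,0],0],
  [[0,0.3,0],[0,0,0],0],
  [[0,0.3,0],[0,0,0],0],
  [[0,0.3,0],[0,0,0],0],
  [[0,0.3,0],[0,0,0],0],
  [[0,0.3,0],[0,0,0],0],
])

```text
time_s: 34.28
position: [0.5938, 0.2172, 0.2323]
tcp_rot: [-0.001, 0.494, 0.869, -0.002]
wrist_force: [-12.7, -6.9, 16.9]
grip_width: 0.0103
grip_force: 20.0
```

```bash
python3 - <<'E'
from h import *
chain([[(.4628+.15*.866,.1418+.075,.0695,120.8)]])
E
```

```text
t 34.3 grasp pt [0.5933 0.2167 0.0683] yaw 120.8 q7 -0.28 w 0.0103 F [-12.7  -6.9  16.9] gf 20.0
call:
   [[0.0, -0.1, -0.1], [-0.0, 0.0, -0.0]] (0.5927, 0.2168, 0.0695, 120.8)
```

jog_arm([
  [[0,-0.1,0],[0,0,0],0],
  [[0,-0.1,0],[0,0,0],32],
  [[0,-0.1,0],[0,0,0],32],
  [[0,-0.1,0],[0,0,0],32],
  [[0,-0.1,0],[0,0,0],32],
  [[0,-0.1,0],[0,0,0],32],
  [[0,-0.1,-1],[0,0,0],32],
  [[0,-0.1,-4],[0,0,0],32],
  [[0,-0.1,-8],[0,0,0],32],
  [[0,-0.1,-12],[0,0,0],32],
])

```text
time_s: 35.12
position: [0.5937, 0.2173, 0.3533]
tcp_rot: [-0.001, 0.494, 0.87, -0.0]
wrist_force: [0.4, -0.0, 1.3]
grip_width: 0.0277
grip_force: 0.0
```

```bash
python3 - <<'E'
from h import *
chain([[(.4646,.0213,.19,30.8)]])
E
```

```text
t 35.1 grasp pt [0.5935 0.2172 0.1893] yaw 120.8 q7 -0.21 w 0.0277 F [ 0.4 -0.   1.3] gf 0.0
call:
   [[-10.2, -21.1, -0.1], [-0.0, 0.0, 1.57]] (0.4646, 0.0213, 0.19, 30.8)
```

jog_arm([
  [[-0.6,-1.2,-0.5],[0,0,0.12],100],
  [[-1.6,-3.3,-0.5],[0,0,0.24],100],
  [[-2.8,-5.8,-0.5],[0,0,0.36],100],
  [[-4,-8.3,-0.5],[0,0,0.48],100],
  [[-5.2,-10.8,-0.5],[0,0,0.6],100],
  [[-6.4,-13.3,-0.5],[0,0,0.72],100],
  [[-7.6,-15.8,-0.5],[0,0,0.84],100],
  [[-8.8,-18.2,-0.5],[0,0,0.96],100],
  [[-9.8,-20.3,-0.5],[0,0,1.08],100],
  [[-10.2,-21.1,-0.5],[0,0,1.2],100],
])

```text
time_s: 35.95
position: [0.4636, 0.0195, 0.3573]
tcp_rot: [0.001, 0.901, 0.435, -0.0]
wrist_force: [0.1, -0.3, 0.6]
grip_width: 0.0843
grip_force: 0.0
```

jog_arm([
  [[0,0,0],[0,0,0.12],100],
  [[0,0,0],[0,0,0.24],100],
  [[0,0,0],[0,0,0.34],100],
  [[0,0,0],[0,0,0.37],100],
  [[0,0,0],[0,0,0.37],100],
  [[0,0,0],[0,0,0.37],100],
  [[0,0,0],[0,0,0.37],100],
  [[0,0,0],[0,0,0.37],100],
  [[0,0,0],[0,0,0.37],100],
  [[0,0,0],[0,0,0.37],100],
])

```text
time_s: 36.78
position: [0.465, 0.0218, 0.3568]
tcp_rot: [0.0, 0.964, 0.266, -0.0]
wrist_force: [-0.0, 0.9, -0.4]
grip_width: 0.0871
grip_force: 0.0
```

```bash
python3 - <<'E'
from h import *
from plant import arm
f,P,o,rays=wrist()
cv2.imwrite("pics/w9.png",f["image"][:,:,::-1])
def sel(P,c,r,z0,z1): return (np.hypot(P[...,0]-c[0],P[...,1]-c[1])<r)&(P[...,2]>z0)&(P[...,2]<z1)
m=sel(P,(.465,.021),.035,.1,.12);q=P[m];print("spice",len(q),circ(q[:,:2])[0],np.percentile(q,[2,98],axis=0).mean(0))
m=sel(P,(.507,-.068),.035,.075,.1);q=P[m];print("salt",len(q),circ(q[:,:2])[0],np.percentile(q,[2,98],axis=0).mean(0))
m=sel(P,(.593,-.05),.035,.15,.17);q=P[m];print("mill",len(q),q.mean(0))
for n in("side","scene"):
  Q=cloud(arm.grab_frame(n))
  for nm,c,z0,z1,r in(("spice",(.465,.021),.01,.09,.0225),("salt",(.507,-.068),.01,.06,.022),("mill",(.593,-.05),.12,.146,.025),("mill",(.593,-.05),.005,.03,None)):
    m=sel(Q,c,.045,z0,z1)
    if m.sum()>20: print(n,nm,m.sum(),circ(Q[m][:,:2],r,np.array(c))[0].round(4))
chain([[(.4646,.0213,.0616,30.8)]])
E
```

```text
spice 3249 [0.46492021 0.02175308 0.01529412] [0.46474772 0.02166394 0.10456159]
salt 1361 [ 0.50781805 -0.06768124  0.01102645] [ 0.50760813 -0.068006    0.08255799]
mill 349 [ 0.59142795 -0.0470961   0.15741772]
side spice 288 [0.4632 0.0211]
side salt 302 [ 0.5079 -0.0681]
side mill 189 [ 0.5924 -0.0467]
side mill 171 [ 0.5921 -0.0462  0.0271]
scene spice 621 [0.4644 0.0198]
scene salt 83 [ 0.5093 -0.075 ]
scene mill 294 [ 0.5946 -0.0518]
scene mill 235 [ 0.5941 -0.047   0.0275]
t 36.9 grasp pt [0.465  0.0217 0.1927] yaw 30.8 q7 -1.22 w 0.0871 F [-0.2 -0.   0.3] gf 0.0
call:
   [[-0.1, 0.0, 13.1], [-0.0, 0.0, 0.0]] (0.4646, 0.0213, 0.0616, 30.8)
```

View pics/w9.png

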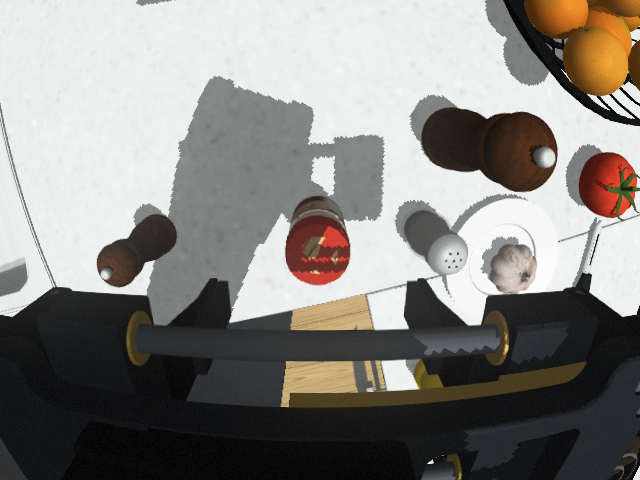

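The wrist view shows the spice jar (318,245), the salt (447,253) and the mill (520,150), all upright; the garlic is on the plate (513,268). I'll pick up the spice jar first.

jog_arm([
  [[0,0,2],[0,0,0],100],
  [[0,0,5.5],[0,0,0],100],
  [[0,0,9],[0,0,0],100],
  [[0,0,11.5],[0,0,0],100],
  [[0,0,12.8],[0,0,0],100],
  [[0,0,13.1],[0,0,0],100],
  [[0,0,13.1],[0,0,0],100],
  [[0,0,13.1],[0,0,0],0],
  [[0,0,13.1],[0,0,0],0],
  [[0,0,13.1],[0,0,0],0],
], newtons=20)

```text
time_s: 37.77
position: [0.4656, 0.0217, 0.227]
tcp_rot: [0.001, 0.964, 0.266, 0.001]
wrist_force: [-0.7, 0.9, 0.5]
grip_width: 0.0747
grip_force: 0.0
```

jog_arm([
  [[0,0,0],[0,0,0],0],
  [[0,0,0],[0,0,0],0],
  [[0,0,0],[0,0,0],0],
  [[0,0,0],[0,0,0],0],
  [[0,0,0],[0,0,0],0],
  [[0,0,0],[0,0,0],0],
  [[0,0,0],[0,0,0],0],
  [[0,0,0],[0,0,0],0],
  [[0,0,0],[0,0,0],0],
  [[0,0,0],[0,0,0],0],
])

```text
time_s: 38.6
position: [0.4651, 0.0217, 0.2258]
tcp_rot: [0.0, 0.964, 0.266, 0.0]
wrist_force: [-0.2, -0.7, 2.4]
grip_width: 0.0438
grip_force: 20.0
```

```bash
python3 - <<'E'
from h import *
chain([[(.4646,.0213,.1116,30.8),(.438,.218,.1116,30.8),(.438,.218,.0616,30.8)]])
E
```

```text
t 38.6 grasp pt [0.4651 0.0217 0.0618] yaw 30.8 q7 -1.39 w 0.0438 F [-0.2 -0.7  2.4] gf 20.0
call:
   [[-0.1, 0.0, -5.0], [0.0, -0.0, 0.0]] (0.4646, 0.0213, 0.1116, 30.8)
   [[7.7, -18.2, -5.0], [0.0, -0.0, 0.0]] (0.438, 0.218, 0.1116, 30.8)
   [[7.7, -18.2, 0.0], [0.0, -0.0, 0.0]] (0.438, 0.218, 0.0616, 30.8)
```

jog_arm([
  [[0,0,-1],[0,0,0],0],
  [[0,0,-3],[0,0,0],0],
  [[0.3,-0.7,-5],[0,0,0],0],
  [[1.3,-3,-5],[0,0,0],0],
  [[2.5,-6,-5],[0,0,0],0],
  [[3.8,-9,-5],[0,0,0],0],
  [[5.1,-12,-5],[0,0,0],0],
  [[6.3,-15,-5],[0,0,0],0],
  [[7.4,-17.5,-5],[0,0,0],0],
  [[7.7,-18.2,-5],[0,0,0],0],
])

```text
time_s: 39.43
position: [0.4364, 0.2218, 0.2766]
tcp_rot: [-0.001, 0.963, 0.268, 0.0]
wrist_force: [-0.0, 0.5, -1.0]
grip_width: 0.0437
grip_force: 20.0
```

jog_arm([
  [[0,0,0],[0,0,0],0],
  [[0,0,0],[0,0,0],0],
  [[0,0,1],[0,0,0],0],
  [[0,0,2],[0,0,0],0],
  [[0,0,3],[0,0,0],0],
  [[0,0,4],[0,0,0],0],
  [[0,0,4.5],[0,0,0],0],
  [[0,0,4.6],[0,0,0],0],
  [[0,0,4.6],[0,0,0],0],
  [[0,0,4.6],[0,0,0],0],
])

```text
time_s: 40.27
position: [0.438, 0.2176, 0.2299]
tcp_rot: [-0.0, 0.964, 0.266, 0.0]
wrist_force: [0.3, 0.1, -1.7]
grip_width: 0.0435
grip_force: 20.0
```

```bash
python3 - <<'E'
from h import *
chain([[(.438,.218,.0616,30.8)]])
E
```

```text
t 40.3 grasp pt [0.438  0.2177 0.0659] yaw 30.8 q7 -1.86 w 0.0435 F [ 0.3  0.1 -1.7] gf 20.0
call:
   [[0.0, -0.0, 0.4], [-0.0, -0.0, 0.0]] (0.438, 0.218, 0.0616, 30.8)
```

jog_arm([
  [[0,0,0.2],[0,0,0],0],
  [[0,0,0.4],[0,0,0],0],
  [[0,0,0.4],[0,0,0],0],
  [[0,0,0.4],[0,0,0],100],
  [[0,0,0.4],[0,0,0],100],
  [[0,0,0.4],[0,0,0],100],
  [[0,0,0.4],[0,0,0],100],
  [[0,0,0.4],[0,0,0],100],
  [[0,0,0.4],[0,0,0],100],
  [[0,0,-0.6],[0,0,0],100],
])

```text
time_s: 41.1
position: [0.4374, 0.2171, 0.2347]
tcp_rot: [0.0, 0.964, 0.266, -0.001]
wrist_force: [-0.7, 0.1, 0.0]
grip_width: 0.0815
grip_force: 0.0
```

jog_arm([
  [[0,0,-3],[0,0,0],100],
  [[0,0,-7],[0,0,0],100],
  [[-0.3,1,-10],[0,0,0],100],
  [[-1.4,4.5,-10],[0,0,0],100],
  [[-2.6,8.5,-10],[0,0,0],100],
  [[-3.8,12.4,-10],[0,0,0],100],
  [[-5,16.3,-10],[0,0,0],100],
  [[-6.2,20.2,-10],[0,0,0],100],
  [[-7.4,24,-10],[0,0,0],100],
  [[-8.3,27,-10],[0,0,0],100],
])

```text
time_s: 41.93
position: [0.505, -0.0603, 0.3366]
tcp_rot: [0.001, 0.964, 0.265, 0.0]
wrist_force: [0.8, 0.4, -1.0]
grip_width: 0.0869
grip_force: 0.0
```

jog_arm([
  [[-0.3,1.1,0],[0,0,0],100],
  [[-0.3,1.1,0],[0,0,0],100],
  [[-0.3,1.1,0],[0,0,0],100],
  [[-0.3,1.1,0],[0,0,0],100],
  [[-0.3,1.1,0],[0,0,0],100],
  [[-0.3,1.1,0],[0,0,0],100],
  [[-0.3,1.1,0],[0,0,0],100],
  [[-0.3,1.1,0],[0,0,0],100],
  [[-0.3,1.1,0],[0,0,0],100],
  [[-0.3,1.1,0],[0,0,0],100],
])

```text
time_s: 42.77
position: [0.508, -0.0678, 0.3358]
tcp_rot: [0.0, 0.964, 0.266, -0.0]
wrist_force: [0.1, -0.2, 0.7]
grip_width: 0.0868
grip_force: 0.0
```

```bash
python3 - <<'E'
from h import *
from plant import arm
f,P,o,rays=wrist()
def sel(P,c,r,z0,z1): return (np.hypot(P[...,0]-c[0],P[...,1]-c[1])<r)&(P[...,2]>z0)&(P[...,2]<z1)
m=sel(P,(.507,-.068),.035,.075,.1);q=P[m];print("salt",len(q),circ(q[:,:2])[0],np.percentile(q,[2,98],axis=0).mean(0))
for n in("side","scene"):
  Q=cloud(arm.grab_frame(n))
  for z0,z1,r in ((.01,.06,.0225),(.07,.1,None)):
    m=sel(Q,(.437,.217),.04,z0,z1);print(n,"spice",m.sum(),circ(Q[m][:,:2],r)[0].round(4))
chain([[(.5078,-.068,.045,30.8)]])
E
```

```text
salt 1875 [ 0.50894157 -0.06959779  0.01125209] [ 0.50846232 -0.06991527  0.08277801]
side spice 221 [0.4357 0.217 ]
side spice 138 [0.4356 0.2151 0.0207]
scene spice 407 [0.4374 0.216 ]
scene spice 292 [0.4373 0.2159 0.0219]
t 42.9 grasp pt [ 0.508  -0.0679  0.1717] yaw 30.8 q7 -1.13 w 0.087 F [ 0.2 -0.2 -0.7] gf 0.0
call:
   [[-0.0, -0.0, 12.7], [0.0, 0.0, 0.0]] (0.5078, -0.068, 0.045, 30.8)
```

Spice is back within about 1 mm by the same views. Next is the salt, gripped low with a full close.

jog_arm([
  [[0,0.1,2],[0,0,0],100],
  [[0,0.1,5.5],[0,0,0],100],
  [[0,0.1,9],[0,0,0],100],
  [[0,0.1,11.3],[0,0,0],100],
  [[0,0.1,12.4],[0,0,0],100],
  [[0,0.1,12.7],[0,0,0],100],
  [[0,0.1,12.7],[0,0,0],100],
  [[0,0.1,12.7],[0,0,0],0],
  [[0,0.1,12.7],[0,0,0],0],
  [[0,0.1,12.7],[0,0,0],0],
], newtons=20)

```text
time_s: 43.75
position: [0.5091, -0.0688, 0.2101]
tcp_rot: [0.001, 0.964, 0.266, 0.001]
wrist_force: [0.6, 0.8, 0.4]
grip_width: 0.0747
grip_force: 0.0
```

jog_arm([
  [[0,0,0],[0,0,0],0],
  [[0,0,0],[0,0,0],0],
  [[0,0,0],[0,0,0],0],
  [[0,0,0],[0,0,0],0],
  [[0,0,0],[0,0,0],0],
  [[0,0,0],[0,0,0],0],
  [[0,0,0],[0,0,0],0],
  [[0,0,0],[0,0,0],0],
  [[0,0,0],[0,0,0],0],
  [[0,0,0],[0,0,0],0],
])

```text
time_s: 44.58
position: [0.5085, -0.0688, 0.2088]
tcp_rot: [0.0, 0.964, 0.266, 0.0]
wrist_force: [-1.2, -0.5, 2.0]
grip_width: 0.0412
grip_force: 20.0
```

```bash
python3 - <<'E'
from h import *
chain([[(.508,-.068,.085,30.8),(.516,.083,.085,30.8),(.516,.083,.045,30.8)]])
E
```

```text
t 44.6 grasp pt [ 0.5086 -0.0688  0.0448] yaw 30.8 q7 -1.25 w 0.0412 F [-1.2 -0.5  2. ] gf 20.0
call:
   [[-0.0, -0.1, -4.0], [0.0, -0.0, 0.0]] (0.508, -0.068, 0.085, 30.8)
   [[8.4, -12.7, -4.0], [0.0, -0.0, 0.0]] (0.516, 0.083, 0.085, 30.8)
   [[8.4, -12.7, -0.0], [0.0, -0.0, 0.0]] (0.516, 0.083, 0.045, 30.8)
```

jog_arm([
  [[0,0,-1],[0,0,0],0],
  [[0,0,-3.5],[0,0,0],0],
  [[0,0,-6.5],[0,0,0],0],
  [[0,-0.7,-8.7],[0,0,0],0],
  [[1,-2.7,-9],[0,0,0],0],
  [[2.7,-5,-9],[0,0,0],0],
  [[4.5,-7.5,-9],[0,0,0],0],
  [[6.3,-10,-9],[0,0,0],0],
  [[7.8,-12,-9],[0,0,0],0],
  [[8.4,-12.7,-9],[0,0,0],0],
])

```text
time_s: 45.42
position: [0.5151, 0.0875, 0.2996]
tcp_rot: [-0.001, 0.963, 0.268, 0.001]
wrist_force: [-0.1, 0.0, -0.8]
grip_width: 0.0413
grip_force: 20.0
```

jog_arm([
  [[0,0,0],[0,0,0],0],
  [[0,0,1],[0,0,0],0],
  [[0,0,3],[0,0,0],0],
  [[0,0,5],[0,0,0],0],
  [[0,0,7],[0,0,0],0],
  [[0,0,8.2],[0,0,0],0],
  [[0,0,8.5],[0,0,0],0],
  [[0,0,8.6],[0,0,0],0],
  [[0,0,8.6],[0,0,0],0],
  [[0,0,8.6],[0,0,0],0],
])

```text
time_s: 46.25
position: [0.5161, 0.0832, 0.2137]
tcp_rot: [0.0, 0.964, 0.266, 0.001]
wrist_force: [0.7, 0.6, -0.9]
grip_width: 0.0408
grip_force: 20.0
```

```bash
python3 - <<'E'
from h import *
chain([[(.5157,.0828,.045,30.8)]])
E
```

```text
t 46.2 grasp pt [0.5163 0.0832 0.0497] yaw 30.8 q7 -1.57 w 0.0408 F [ 0.7  0.6 -0.9] gf 20.0
call:
   [[-0.1, 0.0, 0.5], [0.0, -0.0, -0.0]] (0.5157, 0.0828, 0.045, 30.8)
```

jog_arm([
  [[-0.1,0,0.2],[0,0,0],0],
  [[-0.1,0,0.4],[0,0,0],0],
  [[-0.1,0,0.5],[0,0,0],0],
  [[-0.1,0,0.5],[0,0,0],100],
  [[-0.1,0,0.5],[0,0,0],100],
  [[-0.1,0,0.5],[0,0,0],100],
  [[-0.1,0,0.5],[0,0,0],100],
  [[-0.1,0,0.5],[0,0,0],100],
  [[-0.1,0,0.5],[0,0,0],100],
  [[-0.1,0,-0.6],[0,0,0],100],
])

```text
time_s: 47.08
position: [0.514, 0.0825, 0.2174]
tcp_rot: [-0.0, 0.964, 0.266, -0.001]
wrist_force: [-1.0, 0.2, 0.1]
grip_width: 0.0799
grip_force: 0.0
```

jog_arm([
  [[0,0,-3.5],[0,0,0],100],
  [[0,0,-7.5],[0,0,0],100],
  [[0,0,-11.5],[0,0,0],100],
  [[0,0.5,-14.5],[0,0,0],100],
  [[0,3,-15.5],[0,0,0],100],
  [[0,6.5,-15.5],[0,0,0],100],
  [[0,10,-15.5],[0,0,0],100],
  [[0,13.2,-15.5],[0,0,0],100],
  [[0,14.8,-15.5],[0,0,0],100],
  [[0,15.1,-15.5],[0,0,0],100],
])

```text
time_s: 47.92
position: [0.593, -0.0505, 0.3738]
tcp_rot: [0.0, 0.965, 0.263, -0.0]
wrist_force: [0.6, 0.0, 0.3]
grip_width: 0.0871
grip_force: 0.0
```

jog_arm([
  [[0,0,0],[0,0,0],100],
  [[0,0,0],[0,0,0],100],
  [[0,0,0],[0,0,0],100],
  [[0,0,0],[0,0,0],100],
  [[0,0,0],[0,0,0],100],
  [[0,0,0],[0,0,0],100],
  [[0,0,0],[0,0,0],100],
  [[0,0,0],[0,0,0],100],
  [[0,0,0],[0,0,0],100],
  [[0,0,0],[0,0,0],100],
])

```text
time_s: 48.75
position: [0.5921, -0.0469, 0.3737]
tcp_rot: [0.0, 0.964, 0.266, -0.0]
wrist_force: [0.4, 0.9, 0.1]
grip_width: 0.0872
grip_force: 0.0
```

```bash
python3 - <<'E'
from h import *
from plant import arm
f,P,o,rays=wrist()
def sel(P,c,r,z0,z1): return (np.hypot(P[...,0]-c[0],P[...,1]-c[1])<r)&(P[...,2]>z0)&(P[...,2]<z1)
m=sel(P,(.592,-.047),.035,.152,.17);q=P[m];print("mill knob",len(q),q.mean(0))
m=sel(P,(.516,.083),.035,.07,.1);q=P[m];print("salt top w",len(q),q.mean(0) if len(q) else 0)
for n in("side","scene"):
  Q=cloud(arm.grab_frame(n))
  for z0,z1,r in ((.01,.06,.022),(.07,.1,None)):
    m=sel(Q,(.516,.083),.04,z0,z1);print(n,"salt",m.sum(),circ(Q[m][:,:2],r)[0].round(4))
chain([[(.592,-.047,.134,30.8)]])
E
```

```text
mill knob 347 [ 0.59361445 -0.04830894  0.15769991]
salt top w 1221 [0.51898857 0.07725037 0.08310279]
side salt 225 [0.514  0.0838]
side salt 96 [0.5116 0.0746 0.0123]
scene salt 381 [0.5159 0.0793]
scene salt 245 [0.5116 0.0826 0.0115]
t 48.9 grasp pt [ 0.5921 -0.0469  0.2097] yaw 30.8 q7 -1.24 w 0.0869 F [ 0.3  0.5 -0.4] gf 0.0
call:
   [[-0.0, 0.0, 7.6], [-0.0, 0.0, 0.0]] (0.592, -0.047, 0.134, 30.8)
```

```bash
python3 - <<'E'
from h import *
from plant import arm
g=arm.grab_frame("side");f0=np.load("side0.npz");np.savez("side1.npz",**g)
for nm,f in(("before",f0),("after",g)):
  Q=cloud(f)
  for z0,z1,r in ((.01,.07,.022),(.01,.04,.022),(.075,.1,None),(.078,.1,.017)):
    m=(np.hypot(Q[...,0]-.515,Q[...,1]-.075)<.03)&(Q[...,2]>z0)&(Q[...,2]<z1);v,u=np.nonzero(m);print(nm,m.sum(),circ(Q[m][:,:2],r)[0].round(4),Q[m].mean(0).round(4),"px",u.mean().round(2),v.mean().round(2),u.min(),u.max(),v.min(),v.max())
a=np.hstack([cv2.resize(f["image"][215:265,270:320],(400,400),interpolation=cv2.INTER_CUBIC) for f in(f0,g)])
cv2.imwrite("pics/c10.png",a[:,:,::-1])
E
```

```text
before 262 [0.5156 0.0858] [0.5097 0.0684 0.0396] px 297.25 244.27 290 304 234 254
before 136 [0.5017 0.0485] [0.5088 0.0679 0.026 ] px 297.18 248.71 290 304 243 254
before 78 [0.513  0.0754 0.0103] [0.5115 0.073  0.0832] px 296.79 229.53 291 302 226 234
before 66 [0.5159 0.0862] [0.5117 0.0738 0.0845] px 296.73 228.98 291 302 226 232
after 262 [0.5138 0.0839] [0.5083 0.0669 0.0395] px 296.95 244.56 290 304 234 254
after 136 [0.5132 0.0828] [0.5081 0.0664 0.0261] px 297.12 248.92 290 304 243 254
after 75 [0.5105 0.0735 0.0108] [0.5099 0.0708 0.084 ] px 296.48 229.63 291 302 226 233
after 67 [0.5121 0.0828] [0.5098 0.0712 0.0849] px 296.39 229.3 291 302 226 233
```

View pics/c10.png

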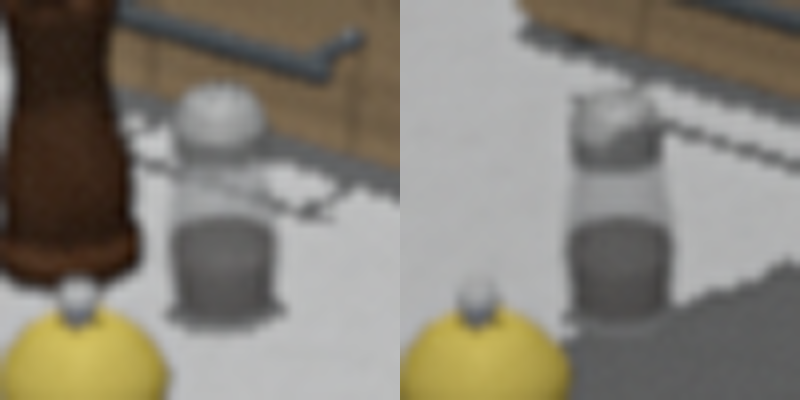

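The two crops show the salt before (225,205) and after (620,205), agreeing to about a third of a camera pixel (1 to 2 mm). Last is the mill.

jog_arm([
  [[0,0.1,1],[0,0,0],100],
  [[0,0.1,3],[0,0,0],100],
  [[0,0.1,5.5],[0,0,0],100],
  [[0,0.1,7.2],[0,0,0],100],
  [[0,0.1,7.6],[0,0,0],100],
  [[0,0.1,7.6],[0,0,0],100],
  [[0,0.1,7.6],[0,0,0],100],
  [[0,0.1,7.6],[0,0,0],0],
  [[0,0.1,7.6],[0,0,0],0],
  [[0,0.1,7.6],[0,0,0],0],
], newtons=25)

```text
time_s: 49.78
position: [0.5929, -0.0477, 0.2986]
tcp_rot: [0.0, 0.964, 0.266, 0.001]
wrist_force: [-0.1, 0.4, 0.1]
grip_width: 0.0741
grip_force: 0.0
```

jog_arm([
  [[0,0,0],[0,0,0],0],
  [[0,0,0],[0,0,0],0],
  [[0,0,0],[0,0,0],0],
  [[0,0,0],[0,0,0],0],
  [[0,0,0],[0,0,0],0],
  [[0,0,0],[0,0,0],0],
  [[0,0,0],[0,0,0],0],
  [[0,0,0],[0,0,0],0],
  [[0,0,0],[0,0,0],0],
  [[0,0,0],[0,0,0],0],
])

```text
time_s: 50.62
position: [0.5927, -0.0477, 0.2978]
tcp_rot: [0.0, 0.964, 0.266, 0.0]
wrist_force: [-0.0, 0.5, 1.3]
grip_width: 0.0471
grip_force: 25.0
```

```bash
python3 - <<'E'
from h import *
chain([[(.477,.1453,.254,30.8),(.477,.1453,.134,30.8)]])
E
```

```text
t 50.6 grasp pt [ 0.5927 -0.0478  0.1338] yaw 30.8 q7 -1.28 w 0.0471 F [-0.   0.5  1.3] gf 25.0
call:
   [[-0.0, -22.5, -12.0], [0.0, -0.0, 0.0]] (0.477, 0.1453, 0.254, 30.8)
   [[-0.0, -22.5, -0.0], [0.0, -0.0, 0.0]] (0.477, 0.1453, 0.134, 30.8)
```

jog_arm([
  [[0,0,-1],[0,0,0],0],
  [[0,0,-4],[0,0,0],0],
  [[0,0,-8],[0,0,0],0],
  [[0,-0.5,-11.5],[0,0,0],0],
  [[0,-3,-12],[0,0,0],0],
  [[0,-6.5,-12],[0,0,0],0],
  [[0,-10,-12],[0,0,0],0],
  [[0,-13.5,-12],[0,0,0],0],
  [[0,-17,-12],[0,0,0],0],
  [[0,-20,-12],[0,0,0],0],
])

```text
time_s: 51.45
position: [0.4884, 0.1264, 0.4182]
tcp_rot: [0.0, 0.964, 0.266, -0.0]
wrist_force: [0.8, 0.2, -1.4]
grip_width: 0.0468
grip_force: 25.0
```

jog_arm([
  [[0,-1.8,0],[0,0,0],0],
  [[0,-2.5,0],[0,0,0],0],
  [[0,-2.5,0],[0,0,0],0],
  [[0,-2.5,2],[0,0,0],0],
  [[0,-2.5,5],[0,0,0],0],
  [[0,-2.5,8],[0,0,0],0],
  [[0,-2.5,10.5],[0,0,0],0],
  [[0,-2.5,11.5],[0,0,0],0],
  [[0,-2.5,11.5],[0,0,0],0],
  [[0,-2.5,11.5],[0,0,0],0],
])

```text
time_s: 52.28
position: [0.4781, 0.145, 0.3034]
tcp_rot: [-0.0, 0.964, 0.265, -0.0]
wrist_force: [0.9, 0.7, -2.1]
grip_width: 0.047
grip_force: 25.0
```

```bash
python3 - <<'E'
from h import *
chain([[(.477,.1453,.134,30.8)]])
E
```

```text
t 52.3 grasp pt [0.478  0.145  0.1394] yaw 30.8 q7 -1.6 w 0.047 F [ 0.9  0.7 -2.1] gf 25.0
call:
   [[-0.1, -0.1, 0.5], [-0.0, -0.0, -0.0]] (0.477, 0.1453, 0.134, 30.8)
```

jog_arm([
  [[-0.1,0,0.2],[0,0,0],0],
  [[-0.1,0,0.4],[0,0,0],0],
  [[-0.1,0,0.5],[0,0,0],0],
  [[-0.1,0,0.5],[0,0,0],0],
  [[-0.1,0,0.5],[0,0,0],100],
  [[-0.1,0,0.5],[0,0,0],100],
  [[-0.1,0,0.5],[0,0,0],100],
  [[-0.1,0,0.5],[0,0,0],100],
  [[-0.1,0,0.5],[0,0,0],100],
  [[-0.1,0,0.5],[0,0,0],100],
])

```text
time_s: 53.12
position: [0.4765, 0.145, 0.2978]
tcp_rot: [0.0, 0.964, 0.266, 0.0]
wrist_force: [-0.3, -0.1, 0.3]
grip_width: 0.079
grip_force: 0.0
```

jog_arm([
  [[0,0,-1.5],[0,0,0],100],
  [[0,0,-5],[0,0,0],100],
  [[0,0,-9],[0,0,0],100],
  [[0,0,-13],[0,0,0],100],
  [[0,4,-15],[0,0,0],100],
  [[0,8,-15],[0,0,0],100],
  [[0,12,-15],[0,0,0],100],
  [[0,16,-15],[0,0,0],100],
  [[0,19,-15],[0,0,0],100],
  [[0,20,-15],[0,0,0],100],
])

```text
time_s: 53.95
position: [0.5806, -0.0325, 0.4467]
tcp_rot: [0.0, 0.965, 0.262, -0.001]
wrist_force: [0.1, -0.0, -0.0]
grip_width: 0.0873
grip_force: 0.0
```

```bash
python3 - <<'E'
from h import *
from plant import arm
I=[]
for n in("side","scene"):
  f0=np.load(n+"0.npz");g=arm.grab_frame(n);I.append(g["image"])
  for nm,c,z0,z1,r in(("mill",(.477,.144),.12,.146,.025),("mill",(.477,.144),.005,.03,None),("spice",(.437,.217),.01,.09,.0225),("salt",(.515,.08),.02,.07,.022),("tomato",(.66,-.216),.02,.05,.034),("garlic",(.527,-.168),.02,.06,.0265)):
    o=[]
    for f in(f0,g):
      Q=cloud(f);m=(np.hypot(Q[...,0]-c[0],Q[...,1]-c[1])<.04)&(Q[...,2]>z0)&(Q[...,2]<z1)
      o.append((int(m.sum()),circ(Q[m][:,:2],r,np.array(c))[0][:2].round(4).tolist() if m.sum()>30 else None))
    print(n,nm,o)
cv2.imwrite("pics/f1.png",np.hstack([I[0][150:350,180:480],I[1][160:380,60:430][:200,:370]])[:,:,::-1])
print(np.round(arm.read_state()["position"],3))
E
```

```text
side mill [(149, [0.4758, 0.1478]), (155, [0.4758, 0.1457])]
side mill [(145, [0.4758, 0.1481]), (146, [0.4757, 0.1458])]
side spice [(362, [0.4357, 0.2178]), (362, [0.436, 0.2168])]
side salt [(219, [0.5159, 0.0858]), (225, [0.514, 0.0841])]
side tomato [(324, [0.66, -0.214]), (320, [0.66, -0.2138])]
side garlic [(0, None), (280, [0.5282, -0.1649])]
scene mill [(403, [0.4784, 0.1426]), (416, [0.4782, 0.1407])]
scene mill [(74, [0.478, 0.1474]), (76, [0.4813, 0.1461])]
scene spice [(691, [0.4373, 0.2168]), (680, [0.4375, 0.2158])]
scene salt [(9, None), (14, None)]
scene tomato [(299, [0.6612, -0.2179]), (293, [0.6613, -0.218])]
scene garlic [(0, None), (337, [0.5301, -0.178])]
[ 0.58  -0.029  0.447]
```

View pics/f1.png

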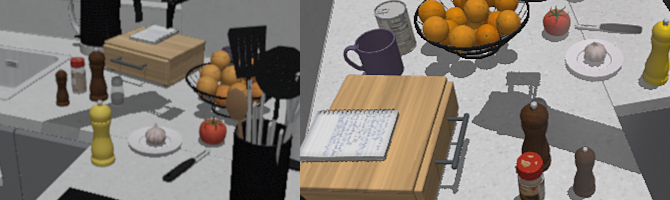

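The final views show the mill, salt and spice back upright in their row, the drawer shut, the garlic in mid-plate (155,135), and the tomato and peeler unmoved. Handing in.

```bash
python3 -c "
from plant import arm
print(arm.close_job())"
```

```text
the job is handed in; nothing more can be done
None
```

Handed in at about 54 s of the 141 s allowed: the garlic is in the middle of the plate, the drawer was pushed shut to its stop, and by the camera views the mill, salt and spice are upright within about 2–3 mm of their original spots, with the tomato and peeler untouched.

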